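# Set up a sine bar on gauge blocks and lay a taper wedge against its stop

## Robot

A 6-joint arm with a two-finger parallel gripper is mounted at the origin on the work surface; the furniture and walls round the work are solid. World frame = base frame: x ahead of the robot, y to its left, z up, the work surface at z = 0. Lengths are in mm, angles in rad, forces in N, time in s.
With the tool pointing down it reaches from about 325 to 850 mm from the base axis. Payload 15.5 kg.
Tool frame: the origin (TCP) lies at the very end of the fingers, on their centre line; the grasp point (between the pads) lies 19 mm behind it; z points along the fingers, y is the line along which they close (so a half turn about z gives the same grasp; the last joint's range is limited). The gripper opens to 91 mm and grips with 3 to 60 N. Pads are 32 mm wide; open, the fingers measure 118 mm over their backs; the gripper's body (76 mm by 178 mm) begins 60 mm behind the grasp point.
Start: joints at [-1.268, 0.494, 1.345, -0, 1.302, -0.096], TCP at [242.121, -576.198, 213.915] pointing down, gripper open.
Joint ranges: [-2.91, 2.91], [-0.82, 2.16], [0.22, 2.67], [-1.22, 4.37], [0.12, 2.79], [-3.08, 3.08]. Speed limits (rad/s): [1.89, 1.89, 2.57, 3.01, 3.01, 3.01].

## Interface

Orientations are given as a rotation vector (axis times angle).
In Python, from rig import bot gives the robot as it stands.
- The arm moves only by the tool drive_tool, never from a script. Its arguments are lists of equal length, an entry for each row: "linear": the shift along the tool's x, y, z in mm, a list of three; "delta_rot": the turn, a rotation vector about the tool's x, y, z in degrees, a list of three; "hand": the opening, from 0 (shut) to 1 (fully open). A call has 1 to 8 rows; each row is the pose to reach, as a shift and turn from the pose commanded when the call began, along the tool's axes at that moment; what a row does not reach only later rows make up. A row lasts 1/8 s, in which the tool goes at most 62.5 mm and 10.7 degrees, less where a joint would pass 70% of its speed; a pose out of reach is approached as far as the arm can. A call with a gripper value outside its range is refused whole. The fingers move at their own pace and stop on an object; the grip force is fixed at half the most. Time passes only in rows, so rows that repeat a pose let the fingers close. It gives the time, the measured TCP pose, the force, the opening and the grip force at its end, in the units of the state.
- bot.get_obs(): the state, without advancing time (a new reading comes with each control period).
- bot.camera(name): name is "scene" or "top" or "wrist"; returns a dict with "img" (400x640x3 uint8, red, green, blue), "fovy" (degrees; the focal length in pixels is half the picture's height over the tangent of half this angle, whatever the lens; pixels are square), "cx", "cy" (the principal point, pixels), "rvec" (rotation vector, rad) and "tvec" (3), from world to camera coordinates, as OpenCV has them; the wrist camera has in their place "T_tool_cam" (4x4, takes a point from camera to tool coordinates, whose origin is the TCP and whose axes are the flange's). Camera axes: x right, y down, z forward; pixel columns grow to the right and rows downward; lengths in mm; the calibration is good to about 2 mm. A picture is of the moment at which its call begins: read the wrist's pose just before it. There is no depth.
- bot.close_job(): hands the job in; it is judged then, once.
The state is a dict: "time": time; "joint_positions": joint angles; "dq": joint speeds; "tau": joint torques, N m; "position": TCP position; "tcp_rot": TCP orientation; "ft_force": force on the tool from outside, world axes, zero at the start; "wrist_torque": the same for the moment, N m; "finger_gap": finger opening in mm; "grip_force": force on a finger pad.
Only numpy, scipy, OpenCV 4.12 (cv2) and the standard library are available. Lean on these libraries where they do the work, as an engineer would, in place of code of your own. Each camera call takes 0.05 s, during which the arm holds its last target. There are 200 camera calls.

## Task

Set up the sine bar to check the taper wedge. Stand the tallest of the three loose square gauge blocks squarely on the bright pad of the steel base, set the middle-height block squarely on top of it, flush, and leave the thinnest block where it lies; then lay the sine bar with its end-stop roll down in the base's cross slot and its other roll on the blocks, and last put the wedge on the bar's sloping top face, thick end down the slope, resting against the end stop with its own top face level. Set the blocks and the bar down gently, without dropping them.

Things in the scene. Friction and masses are not known exactly. Their poses are not given: they have to be found in the camera images.
- base: Dark steel base plate, 176 (x) x 56 (y) x 12 mm, fixed on the table. Origin: centre of its underside; its top is at z = 12 mm. +x points from the slot end to the pad end. In line on its top are a cross slot for a roll and a bright pad for gauge blocks, 125 mm apart.
- slot (a point): Centre of the floor of the base's cross slot, at (-62.5, 0, 12) mm in the base's frame (axes as the base's). The slot runs across the base (along y), 21 mm wide in x, between two ribs 5 mm high and 7 mm thick; it takes a 20 mm roll.
- pad (a point): Centre of the bright ground pad, 34 x 46 mm, flush with the base's top, at (62.5, 0, 12) mm in the base's frame (axes as the base's). Nothing stands above the base's top around it.
- block_tall: Tallest of three loose square steel gauge blocks: 24 x 24 mm, 30 mm high, 0.13 kg, standing upright, a small dark centre hole in its top. Origin: centre of its underside, z up, x and y square to its sides.
- block_mid: Middle-height gauge block: 24 x 24 mm, 15 mm high, 0.065 kg. Origin and axes as for the tallest.
- block_thin: Thinnest gauge block: 24 x 24 mm, 8 mm high. Not wanted for this angle: it stays where it lies. Origin and axes as for the tallest.
- sine_bar: Bright loose sine bar, 0.6 kg, face up, x along it. Body 144 x 40 mm (grip across the 40, near the middle), flat top at z = 30; underside z = 7 for x = -50..50, 13 beyond. Rolls of 20 mm diameter across it, centres x = -62.5 and 62.5, z = 10. End-stop plate 5 thick across its -x end, up to z = 44. Origin: midway between the rolls, level with their lowest points (z = 0).
- stop (a point): On the sine bar: middle of the corner where the stop plate meets the top face, at (-72, 0, 30) mm in the bar's frame (its axes). Set up on tall + middle block (45 mm), the bar slopes 0.368 rad (21.1 deg), +x uphill, its origin at (-0.6, 0, 35.2) mm in the base's frame. Its ground face is oiled (friction about 0.14).
- wedge: Brass taper wedge, 0.29 kg, lying on its flat underside: 64 long (x), 30 wide (y, sides parallel), 31.7 mm high at the thick -x end, 7 at the thin +x end (taper 0.368 rad). Origin: centre of the underside, z normal to it. The underside is oiled: let go on the bar's sloping face it slides down to the stop, where its origin is 32 mm from the point stop along the bar's +x.
- wedge_top (a point): Centre of the wedge's sloping top face, 19.3 mm over its origin; its z axis is normal to that face, so it is vertical when the face is level.
Things that resemble listed ones, but are neither listed nor needed, are in the scene too. Leave any purple look-alike of the block_tall alone.

How it is judged (in metres and radians):
On the way, in this order (a step that is already met when the one before it is completed fails the run):
1. the tallest block stands squarely on the pad, released (x of block_tall in the frame of pad between -0.008 and 0.008 m and y of block_tall in the frame of pad between -0.008 and 0.008 m and z of block_tall in the frame of pad below 0.003 m and angle between block_tall's own z axis and vertical below 0.08 rad and (angle between the x axis of block_tall and the x axis of base, either way round below 0.2 rad or angle between the x axis of block_tall and the y axis of base, either way round below 0.2 rad) and contact force between block_tall and the fingers below 0.05 N), for 0.2 s.
2. the middle-height block stands squarely and flush on the tallest, released (all of step 1 and x of block_mid in the frame of block_tall between -0.006 and 0.006 m and y of block_mid in the frame of block_tall between -0.006 and 0.006 m and z of block_mid in the frame of block_tall between 0.027 and 0.033 m and angle between block_mid's own z axis and vertical below 0.08 rad and (angle between the x axis of block_mid and the x axis of base, either way round below 0.2 rad or angle between the x axis of block_mid and the y axis of base, either way round below 0.2 rad) and contact force between block_mid and the fingers below 0.05 N), for 0.2 s.
3. the sine bar lies with its stop-end roll in the slot and its other roll on the blocks, released (x of block_tall in the frame of pad between -0.008 and 0.008 m and y of block_tall in the frame of pad between -0.008 and 0.008 m and z of block_tall in the frame of pad below 0.003 m and angle between each of block_tall, block_mid's own z axis and vertical below 0.08 rad and (angle between the x axis of block_tall and the x axis of base, either way round below 0.2 rad or angle between the x axis of block_tall and the y axis of base, either way round below 0.2 rad) and x of block_mid in the frame of block_tall between -0.006 and 0.006 m and y of block_mid in the frame of block_tall between -0.006 and 0.006 m and z of block_mid in the frame of block_tall between 0.027 and 0.033 m and (angle between the x axis of block_mid and the x axis of base, either way round below 0.2 rad or angle between the x axis of block_mid and the y axis of base, either way round below 0.2 rad) and x of sine_bar in the frame of base between -0.0045 and 0.0035 m and y of sine_bar in the frame of base between -0.008 and 0.008 m and z of sine_bar in the frame of base between 0.0325 and 0.0375 m and angle between sine_bar's own z axis and vertical between 0.343 and 0.393 rad and angle between the y axis of sine_bar and the y axis of base, either way round below 0.1 rad and x of stop in the frame of base below -0.05 m and contact force between sine_bar and block_mid above 0.3 N and contact force between sine_bar and base above 0.3 N and contact force between sine_bar and the fingers below 0.05 N), for 0.2 s.
At the end, for the whole second after the job is handed in: Tall block on the pad (8 mm), middle block on it (6 mm), both square (0.2 rad); bar with stop-end roll in the slot, other roll on the blocks (8 mm sideways, slope 0.368 +- 0.025); wedge on the bar, thick end within 3 mm of the stop, top level (0.045 rad); thin block moved under 15 mm; at rest (x of block_tall in the frame of pad between -0.008 and 0.008 m and y of block_tall in the frame of pad between -0.008 and 0.008 m and z of block_tall in the frame of pad below 0.003 m and angle between each of block_tall, block_mid's own z axis and vertical below 0.08 rad and (angle between the x axis of block_tall and the x axis of base, either way round below 0.2 rad or angle between the x axis of block_tall and the y axis of base, either way round below 0.2 rad) and x of block_mid in the frame of block_tall between -0.006 and 0.006 m and y of block_mid in the frame of block_tall between -0.006 and 0.006 m and z of block_mid in the frame of block_tall between 0.027 and 0.033 m and (angle between the x axis of block_mid and the x axis of base, either way round below 0.2 rad or angle between the x axis of block_mid and the y axis of base, either way round below 0.2 rad) and x of sine_bar in the frame of base between -0.0045 and 0.0035 m and y of sine_bar in the frame of base between -0.008 and 0.008 m and z of sine_bar in the frame of base between 0.0325 and 0.0375 m and angle between sine_bar's own z axis and vertical between 0.343 and 0.393 rad and angle between the y axis of sine_bar and the y axis of base, either way round below 0.1 rad and x of stop in the frame of base below -0.05 m and contact force between sine_bar and block_mid above 0.3 N and contact force between sine_bar and base above 0.3 N and x of wedge in the frame of stop between 0.029 and 0.035 m and y of wedge in the frame of stop between -0.009 and 0.009 m and z of wedge in the frame of stop between -0.003 and 0.003 m and angle between wedge_top's own z axis and vertical below 0.045 rad and contact force between wedge and sine_bar above 0.3 N and linear speed of each of block_tall, block_mid, sine_bar, wedge below 0.02 m/s); the robot touches nothing.
It fails at once if the tallest block is dropped (falls touching nothing, faster than 0.45 m/s) (contact force between block_tall and anything else below 0.02 N and linear speed of block_tall above 0.45 m/s).
It fails at once if the middle block is dropped (falls touching nothing, faster than 0.45 m/s) (contact force between block_mid and anything else below 0.02 N and linear speed of block_mid above 0.45 m/s).
It fails at once if the sine bar is dropped (falls touching nothing, faster than 0.45 m/s) (contact force between sine_bar and anything else below 0.02 N and linear speed of sine_bar above 0.45 m/s).
It fails at once if the thinnest block is moved by more than 15 mm (distance of block_thin from where it was at the start of the episode above 0.015 m).
It also fails if it takes over 109 s, if anything falls off the work surface, if the arm or the gripper's body presses on something with over 40 N, if the wrist force passes 120 N, or if a joint passes its speed limit or range.

## Working session

There is one attempt and no reset: what is moved stays moved. The work goes in short steps, Python scripts to look and compute and a tool call to move; the robot and the scene stay as the last step left them, time stands still between calls to the robot, and variables do not carry over. Pictures are saved under pics/ and viewed, at most 14 in all, crops included, and the job is handed in when it is done.

Besides the shell and the picture viewer there is one more tool, called after "Request:" as name(argument=value, ...) on one line, values as JSON. drive_tool: Moves the arm, as the interface text tells. Its arguments: {"type":"object","properties":{"linear":{"type":"array","items":{"type":"array","items":{"type":"number"}}},"delta_rot":{"type":"array","items":{"type":"array","items":{"type":"number"}}},"hand":{"type":"array","items":{"type":"number"}}},"required":["linear","delta_rot","hand"]}

```bash
mkdir -p pics; ls; python3 - <<'E'
from rig import bot
import cv2
o=bot.get_obs();print(o)
for n in("scene","top"):
    c=bot.camera(n);cv2.imwrite(f"pics/{n}0.png",c["img"][:,:,::-1]);print({k:v for k,v in c.items() if k!="img"})
E
```

```text
pics
{'time': 0.0, 'joint_positions': array([-1.26849849e+00,  4.94190249e-01,  1.34616146e+00, -3.11046276e-05,
        1.30248374e+00, -9.55042434e-02]), 'dq': array([-0.00049855, -0.00158838, -0.00120735,  0.00241721, -0.00163959,
       -0.0001517 ]), 'tau': array([-3.53639261e-04, -8.78843021e+01, -3.81847823e+01,  7.05788727e-02,
        5.36123989e-02, -9.73139026e-05]), 'position': array([ 241.99355991, -575.82294445,  213.32359421]), 'tcp_rot': array([-3.07844267e+00, -6.20523147e-01,  2.48244502e-04]), 'ft_force': array([ 0.05770638, -0.44228863,  0.72964437]), 'wrist_torque': array([-0.05774268,  0.06869552, -0.02241272]), 'grip_force': 0.0, 'finger_gap': 90.88385837435912}
{'fovy': 51.89821245662524, 'cx': 318.13853283259056, 'cy': 203.33430680237214, 'rvec': array([ 2.05477277, -1.16393606,  0.49738619]), 'tvec': array([-215.06371511,  349.47629206,  718.0937367 ])}
{'fovy': 53.88042818267144, 'cx': 314.87468035014155, 'cy': 197.2382093739265, 'rvec': array([ 2.16460642, -2.20895884,  0.08511011]), 'tvec': array([  70.22636637,  498.43392188, 1068.82985019])}
```

View pics/scene0.png

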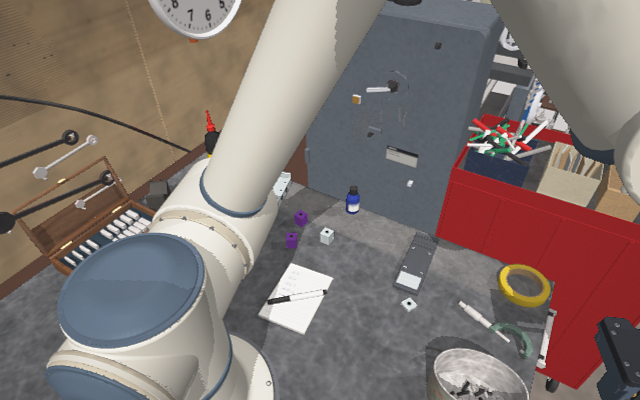

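View pics/top0.png

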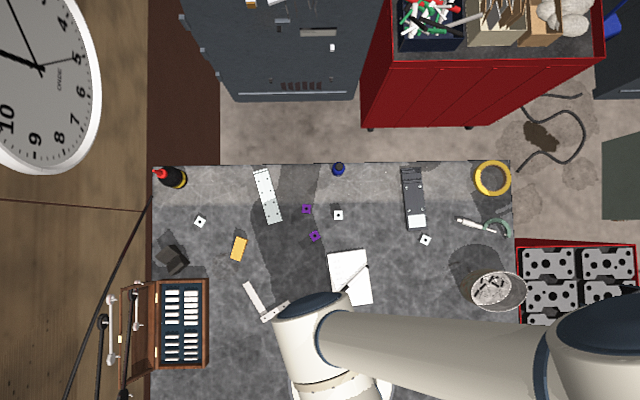

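Top view: base ~(413,197) with pad end (415,220), white blocks at (200,221), (338,215), (425,239), purple decoys (306,209), (314,236), bar (267,195), wedge (239,248). I'll zoom in and measure.

```bash
cat > h.py <<'E'
import numpy as np,cv2
from rig import bot
from scipy.spatial.transform import Rotation as R
def cam(n):
    o=bot.get_obs();c=bot.camera(n);im=c["img"];f=im.shape[0]/2/np.tan(np.radians(c["fovy"]/2))
    if n=="wrist":
        T=np.eye(4);T[:3,:3]=R.from_rotvec(o["tcp_rot"]).as_matrix();T[:3,3]=o["position"]
        T=T@np.array(c["T_tool_cam"])
    else:
        Rw=R.from_rotvec(c["rvec"]).as_matrix();T=np.eye(4);T[:3,:3]=Rw.T;T[:3,3]=-Rw.T@c["tvec"]
    return im,(f,c["cx"],c["cy"],T)
def ray(K,p):
    f,cx,cy,T=K;d=T[:3,:3]@np.array([(p[0]-cx)/f,(p[1]-cy)/f,1]);return T[:3,3],d
def onz(K,p,z):
    o,d=ray(K,p);return (o+d*(z-o[2])/d[2])
def proj(K,X):
    f,cx,cy,T=K;q=T[:3,:3].T@(np.asarray(X,float)-T[:3,3]);return np.array([f*q[0]/q[2]+cx,f*q[1]/q[2]+cy])
E
python3 - <<'E'
from h import *
im,K=cam("top")
print("cam",K[3][:3,3])
c=im[150:330,150:520];cv2.imwrite("pics/z1.png",cv2.resize(c,None,fx=2.16,fy=2.16,interpolation=cv2.INTER_CUBIC)[:,:,::-1])
for n,p,z in [("bA",(200,221),10),("bB",(338,215),20),("bC",(425,239),10),("pad",(416,220),12),("baseTop",(412,168),12),("bar",(267,195),30),("wedge",(239,248),20)]: print(n,onz(K,p,z).round(0))
E
```

```text
cam [ 420.95937684   66.52586457 1101.87697955]
bA [441. 379.  10.]
bB [449.  -2.  20.]
bC [ 379. -242.   10.]
pad [ 431. -219.   12.]
baseTop [ 577. -213.   12.]
bar [508. 191.  30.]
wedge [365. 270.  20.]
```

View pics/z1.png

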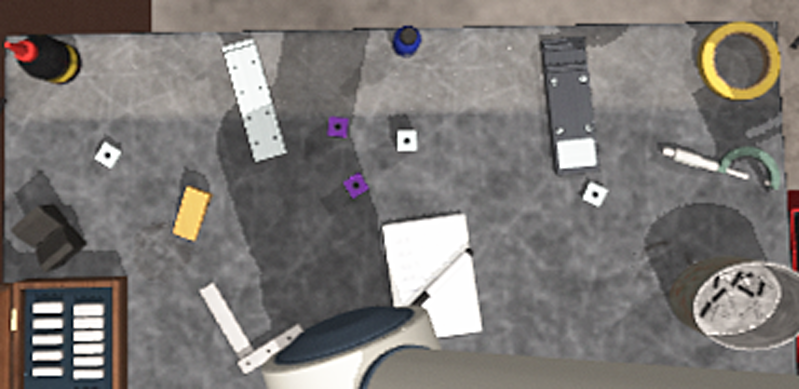

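```bash
cat >> h.py <<'E'
def rot(clos,tilt=None):
    "tool down, tool y (closing) at world angle clos deg; tilt=(deg, world axis angle deg)"
    c=np.radians(clos);y=np.array([np.cos(c),np.sin(c),0]);z=np.array([0,0,-1.]);M=R.from_matrix(np.c_[np.cross(y,z),y,z])
    if tilt: a=np.radians(tilt[1]);M=R.from_rotvec(np.radians(tilt[0])*np.array([np.cos(a),np.sin(a),0]))*M
    return M
def go(p,M,cur=None):
    o=bot.get_obs();p0,R0=cur if cur else (o["position"],R.from_rotvec(o["tcp_rot"]))
    print("LIN",R0.inv().apply(np.array(p,float)-p0).round(1),"ROT",np.degrees((R0.inv()*M).as_rotvec()).round(2))
E
python3 - <<'E'
from h import *
o=bot.get_obs();M=R.from_rotvec(o["tcp_rot"]);print(M.as_matrix().round(2))
go((400,-170,330),rot(-90))
print(bot.camera("wrist")["T_tool_cam"],bot.camera("wrist")["fovy"])
E
```

```text
[[ 0.92  0.39 -0.  ]
 [ 0.39 -0.92  0.  ]
 [ 0.   -0.   -1.  ]]
LIN [ 302.9 -313.1 -116.2] ROT [-5.000e-02  1.000e-02  2.279e+01]
[[-3.72990155e-05 -9.56119642e-01 -2.92976499e-01  8.33282444e+01]
 [ 9.99999747e-01 -2.43803351e-04  6.68334039e-04  1.50702185e+00]
 [-7.10435954e-04 -2.92976400e-01  9.56119409e-01 -1.71106899e+02]
 [ 0.00000000e+00  0.00000000e+00  0.00000000e+00  1.00000000e+00]] 68.29430971646998
```

Request:
drive_tool(linear=[[0, 0, -116], [303, -313, -116], [303, -313, -116], [303, -313, -116], [303, -313, -116], [303, -313, -116], [303, -313, -116], [303, -313, -116]], delta_rot=[[0, 0, 0], [0, 0, 22.8], [0, 0, 22.8], [0, 0, 22.8], [0, 0, 22.8], [0, 0, 22.8], [0, 0, 22.8], [0, 0, 22.8]], hand=[1, 1, 1, 1, 1, 1, 1, 1])

```text
time: 1.25
position: [399.8, -170.1, 330.1]
tcp_rot: [3.141, -0.001, 0.001]
ft_force: [1.2, -0.3, 0.9]
finger_gap: 91.2
grip_force: 0.0
```

```bash
python3 - <<'E'
from h import *
im,K=cam("wrist");cv2.imwrite("pics/w1.png",im[:,:,::-1]);np.savez("pics/w1.npz",im=im,T=K[3],k=K[:3])
print(bot.get_obs()["position"])
E
```

```text
[ 401.74799779 -164.09179432  330.99394694]
```

View pics/w1.png

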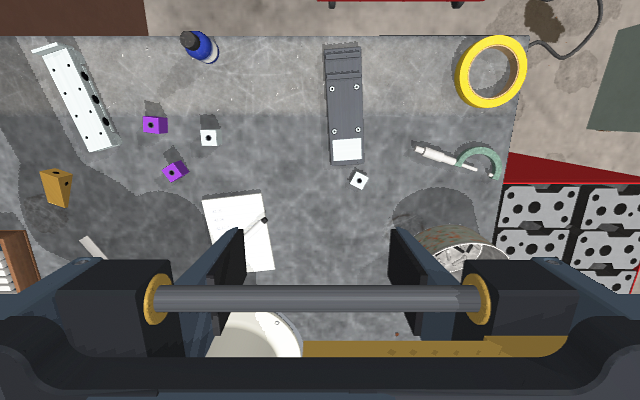

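Wrist view: base vertical with ribs at (342,55) far, pad (346,150); blocks at (208,138) and (359,180); bar's stop is at its far end (45,47); wedge (57,188). Measure by colour masks.

```bash
cat >> h.py <<'E'
def blobs(im,boxes,lo=(0,0,185),hi=(180,50,255)):
    m=cv2.inRange(cv2.cvtColor(im,cv2.COLOR_RGB2HSV),lo,hi);out=[]
    for (x0,y0,x1,y1) in boxes:
        s=np.zeros_like(m);s[y0:y1,x0:x1]=m[y0:y1,x0:x1];s=cv2.morphologyEx(s,cv2.MORPH_CLOSE,np.ones((3,3)))
        cs,_=cv2.findContours(s,cv2.RETR_EXTERNAL,cv2.CHAIN_APPROX_NONE);c=max(cs,key=cv2.contourArea);out.append(c[:,0].astype(float))
    return out
def rect(K,c,z):
    "min-area rectangle of a contour on plane z: centre, sizes, angle of long side (deg)"
    P=np.array([onz(K,p,z)[:2] for p in c],np.float32);(cx,cy),(w,h),a=cv2.minAreaRect(P)
    if w<h:w,h,a=h,w,a+90
    return np.array([cx,cy]).round(1),np.array([w,h]).round(1),round((a+90)%180-90,1)
def tri(K1,p1,K2,p2):
    a,d=ray(K1,p1);b,e=ray(K2,p2);s=np.linalg.lstsq(np.c_[d,-e],b-a,rcond=None)[0];P,Q=a+d*s[0],b+e*s[1]
    return ((P+Q)/2).round(1),np.linalg.norm(P-Q).round(1)
E
python3 - <<'E'
from h import *
iw,W=cam("wrist");it,T=cam("top");print(bot.get_obs()["position"])
bw=blobs(iw,[(195,125,222,152),(345,165,375,195),(325,132,368,166)])
bt=blobs(it,[(328,206,348,224),(415,231,435,248),(402,211,428,230)])
cen=lambda c:(lambda r:np.array(r[0]))(cv2.minAreaRect(c.astype(np.float32)))
for a,b,z in zip(bw,bt,(20,12,12)):
    print(tri(W,cen(a),T,cen(b)),rect(W,a,z),rect(T,b,z))
bA=blobs(it,[(190,212,210,230)])[0];print(rect(T,bA,10))
np.savez("pics/w1.npz",im=iw,T=W[3],k=W[:3])
z=np.hstack([cv2.resize(iw[115:200,140:240],None,fx=4,fy=4),cv2.resize(iw[115:200,310:410],None,fx=4,fy=4)]);cv2.imwrite("pics/z2.png",z[:,:,::-1])
E
```

```text
[ 400.31621764 -169.60187382  330.15229688]Traceback (most recent call last):
  File "<stdin>", line 4, in <module>
  File "h.py", line 30, in blobs
    cs,_=cv2.findContours(s,cv2.RETR_EXTERNAL,cv2.CHAIN_APPROX_NONE);c=max(cs,key=cv2.contourArea);out.append(c[:,0].astype(float))
                                                                       ~~~^^^^^^^^^^^^^^^^^^^^^^^^
ValueError: max() iterable argument is empty
```

```bash
python3 - <<'E'
from h import *
iw,W=cam("wrist");_,T=cam("top");it=cv2.imread("pics/top0.png")[:,:,::-1].copy();print(bot.get_obs()["position"])
bw=blobs(iw,[(195,125,222,152),(345,165,375,195),(325,132,368,166)])
bt=blobs(it,[(328,206,348,224),(415,231,435,248),(402,211,428,230)])
cen=lambda c:(lambda r:np.array(r[0]))(cv2.minAreaRect(c.astype(np.float32)))
for a,b,z in zip(bw,bt,(20,12,12)):
    print(tri(W,cen(a),T,cen(b)),rect(W,a,z),rect(T,b,z))
bA=blobs(it,[(190,212,210,230)])[0];print(rect(T,bA,10))
z=np.hstack([cv2.resize(iw[115:200,140:240],None,fx=4,fy=4),cv2.resize(iw[115:200,310:410],None,fx=4,fy=4)]);cv2.imwrite("pics/z2.png",z[:,:,::-1])
E
```

```text
[ 399.49786695 -172.08997523  329.67559183]
(array([450.4,  -1.9,  29. ]), np.float64(0.2)) (array([449.6,   0.6]), array([24.8, 23.4]), -89.7) (array([450.8,  -2.5]), array([24.8, 22. ]), -1.4)
(array([ 375.9, -245.1,   -1.7]), np.float64(0.6)) (array([ 378.6, -243.4]), array([24.1, 23.5]), 63.6) (array([ 376.7, -241. ]), array([23.5, 23.5]), -27.8)
(array([ 429.9, -222.2,    4.2]), np.float64(0.1)) (array([ 430.5, -221.1]), array([46.6, 34.5]), -85.6) (array([ 429.9, -220.2]), array([47.2, 34.6]), -85.5)
(array([439.4, 380.3]), array([25.4, 24.4]), 58.2)
```

View pics/z2.png

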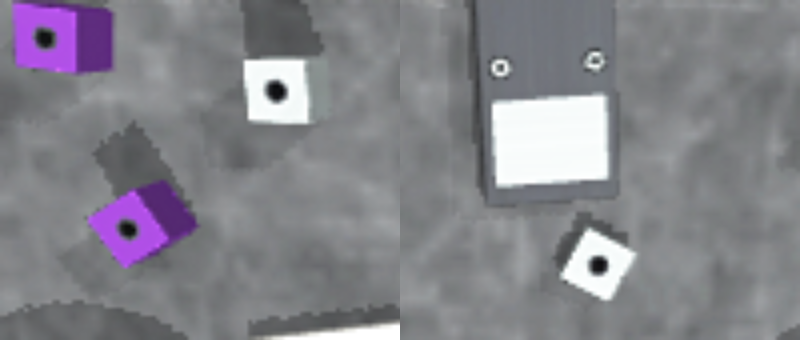

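Tall = block at (450,-2), top 29 mm; the one near the pad is the thin block (triangulates lowest); so mid is the one at (439,380). Approach tall with closing along x, narrow opening (decoys nearby).

```bash
python3 - <<'E'
from h import *
_,T=cam("top");it=cv2.imread("pics/top0.png")[:,:,::-1].copy()
for c in blobs(it,[(296,200,315,217),(304,227,325,244)],(120,80,80),(170,255,255)): print(rect(T,c,25))
go((450,-1.5,150),rot(0),(np.array([400,-170,330.]),rot(-90)))
E
```

```text
(array([469.6,  85.3]), array([25.5, 24.5]), 81.8)
(array([395.5,  64. ]), array([26.1, 24.7]), 29.9)
LIN [  50.  -168.5  180. ] ROT [  0.   0. -90.]
```

Request:
drive_tool(linear=[[50, -168.5, 180], [50, -168.5, 180], [50, -168.5, 180], [50, -168.5, 180], [50, -168.5, 180], [50, -168.5, 180], [50, -168.5, 180], [50, -168.5, 180]], delta_rot=[[0, 0, 0], [0, 0, 0], [0, 0, 0], [0, 0, 0], [0, 0, 0], [0, 0, 0], [0, 0, 0], [0, 0, 0]], hand=[0.7, 0.7, 0.7, 0.7, 0.7, 0.7, 0.7, 0.7])

```text
time: 2.55
position: [450.0, -4.6, 150.5]
tcp_rot: [3.141, -0.003, 0.003]
ft_force: [-0.3, 0.9, 0.2]
finger_gap: 64.1
grip_force: 0.0
```

```bash
python3 - <<'E'
from h import *
im,K=cam("wrist");cv2.imwrite("pics/w2.png",im[:,:,::-1]);o=bot.get_obs();print(o["position"])
p=proj(K,(450,-1.5,30));print(p);x,y=p.astype(int)
c=blobs(im,[(x-45,y-45,x+45,y+45)])[0];print(rect(K,c,30))
E
```

```text
[449.88630508  -4.34371378 150.38374689]
[312.1297293  200.64281377]
(array([450.6,  -2.4]), array([23.5, 22.9]), -0.1)
```

View pics/w2.png

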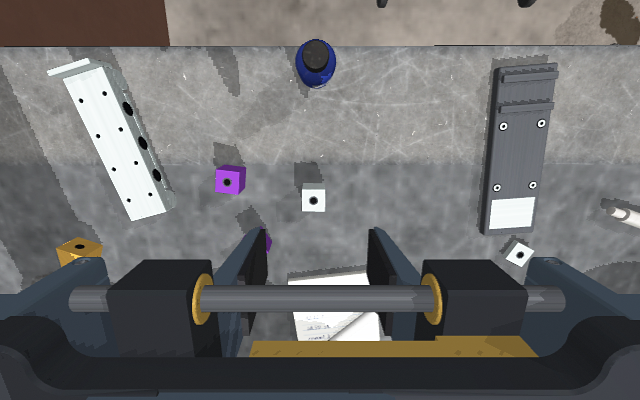

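White tall block at (313,200), upright, square to the tool. Descend and grip.

Request:
drive_tool(linear=[[0.5, 0.9, 60], [0.5, 0.9, 110], [0.5, 0.9, 135], [0.5, 0.9, 144], [0.5, 0.9, 144], [0.5, 0.9, 144], [0.5, 0.9, 144], [0.5, 0.9, 144]], delta_rot=[[0, 0, 0], [0, 0, 0], [0, 0, 0], [0, 0, 0], [0, 0, 0], [0, 0, 0], [0, 0, 0], [0, 0, 0]], hand=[0.7, 0.7, 0.7, 0.7, 0.7, 0.1, 0.1, 0.1])

```text
time: 3.6
position: [450.4, -4.4, 6.2]
tcp_rot: [3.141, -0.0, 0.002]
ft_force: [0.0, 0.1, -0.5]
finger_gap: 36.7
grip_force: 0.0
```

Request:
drive_tool(linear=[[0, 0, 0], [0, 0, -20], [0, 0, -70], [0, 0, -110], [0, 0, -110]], delta_rot=[[0, 0, 0], [0, 0, 0], [0, 0, 0], [0, 0, 0], [0, 0, 0]], hand=[0.1, 0.1, 0.1, 0.1, 0.1])

```text
time: 4.22
position: [451.5, -4.6, 118.0]
tcp_rot: [3.141, -0.0, 0.008]
ft_force: [0.1, 0.4, -2.0]
finger_gap: 23.8
grip_force: 30.0
```

```bash
python3 - <<'E'
from h import *
o=bot.get_obs();print(o["position"],o["finger_gap"])
go((430.5,-221,150),rot(-85.5))
E
```

```text
[451.50802991  -4.59180651 118.00738472] 23.835749287869323
LIN [-20.8 216.4 -31.9] ROT [ 0.05 -0.28 -4.5 ]
```

Request:
drive_tool(linear=[[-5, 40, -32], [-10, 100, -32], [-21, 150, -32], [-21, 200, -32], [-21, 216.4, -32], [-21, 216.4, -32], [-21, 216.4, -32], [-21, 216.4, -32]], delta_rot=[[0, 0, 0], [0, 0, -4.5], [0, 0, -4.5], [0, 0, -4.5], [0, 0, -4.5], [0, 0, -4.5], [0, 0, -4.5], [0, 0, -4.5]], hand=[0.1, 0.1, 0.1, 0.1, 0.1, 0.1, 0.1, 0.1])

```text
time: 5.22
position: [428.9, -219.7, 147.5]
tcp_rot: [-3.139, -0.125, 0.001]
ft_force: [-0.5, 0.0, -2.0]
finger_gap: 23.8
grip_force: 30.0
```

```bash
python3 - <<'E'
from h import *
im,K=cam("wrist");cv2.imwrite("pics/w3.png",im[:,:,::-1]);o=bot.get_obs();print(o["position"],o["finger_gap"],o["dq"].round(3))
print([proj(K,X).round() for X in [(430.5,-221,12),(555,-210,12)]])
E
```

```text
[ 429.02696087 -219.83627196  147.61636687] 23.751385533509225 [-0.006 -0.001 -0.003 -0.001  0.002 -0.002]
[array([317., 195.]), array([315.,  68.])]
```

View pics/w3.png

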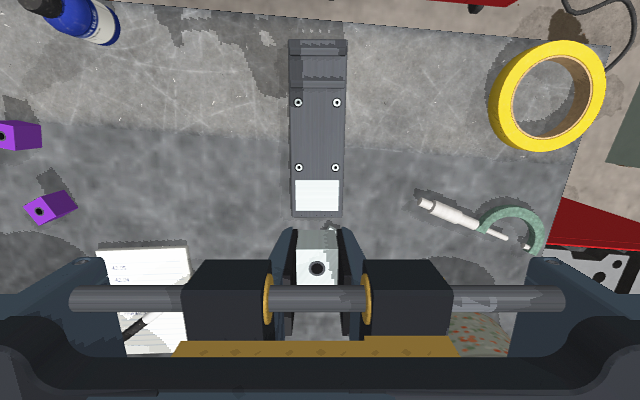

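Pad at (317,195), base nearly aligned with the image, block squarely held with hole at (317,268).

```bash
python3 - <<'E'
from h import *
im,K=cam("wrist");o=bot.get_obs();M=R.from_rotvec(o["tcp_rot"])
c=blobs(im,[(288,172,348,212)])[0];print(rect(K,c,12))
# block hole in tool frame: block top at tool z? tip was 6 above table -> top 24 behind the tip
c=blobs(im,[(308,260,326,276)],(0,0,0),(180,255,60))[0];ptop=o["position"][2]+24.
h=onz(K,c.mean(0),ptop);print("block",h.round(1),"tcp",o["position"].round(1))
c=blobs(im,[(298,236,338,285)])[0];print("blocktop",rect(K,c,ptop))
# base outline: dark edges by Canny columns
g=cv2.cvtColor(im,cv2.COLOR_RGB2GRAY).astype(int)
L=[];Rr=[]
for r in range(110,160,5):
    d=np.diff(cv2.GaussianBlur(g[r:r+1].astype(np.float32),(1,1),0)[0]); 
    l=280+np.argmax(np.abs(d[280:300]));q=338+np.argmax(np.abs(d[338:352]));L.append(l+.5);Rr.append(q+.5)
print(L,Rr)
col=g[30:100,318];print([(30+i,int(v)) for i,v in enumerate(np.diff(col)) if abs(v)>12])
E
```

```text
(array([ 430.5, -221. ]), array([46.7, 33.4]), -85.4)
block [ 431.2 -221.2  171.7] tcp [ 429.1 -220.   147.7]
blocktop (array([ 432.1, -220.8]), array([21.8, 20.4]), 4.6)
[np.float64(286.5), np.float64(286.5), np.float64(288.5), np.float64(287.5), np.float64(287.5), np.float64(288.5), np.float64(287.5), np.float64(288.5), np.float64(288.5), np.float64(288.5)] [np.float64(345.5), np.float64(345.5), np.float64(344.5), np.float64(344.5), np.float64(344.5), np.float64(344.5), np.float64(344.5), np.float64(344.5), np.float64(343.5), np.float64(343.5)]
[(38, -29), (39, 19), (44, -34), (47, 42), (54, -35), (56, 26), (77, -29), (80, 38), (87, -29), (88, 30)]
```

Request:
drive_tool(linear=[[-0.7, 0, 50], [-0.7, 0, 95], [-0.7, 0, 118], [-0.7, 0, 125], [-0.7, 0, 126], [-0.7, 0, 126]], delta_rot=[[0, 0, 0], [0, 0, 0], [0, 0, 0], [0, 0, 0], [0, 0, 0], [0, 0, 0]], hand=[0.1, 0.1, 0.1, 0.1, 0.1, 0.1])

```text
time: 6.08
position: [428.9, -221.1, 22.5]
tcp_rot: [3.138, 0.123, 0.002]
ft_force: [-1.0, -0.2, -1.6]
finger_gap: 23.7
grip_force: 30.0
```

Request:
drive_tool(linear=[[0, 0, 2], [0, 0, 3.5], [0, 0, 4.2], [0, 0, 4.2]], delta_rot=[[0, 0, 0], [0, 0, 0], [0, 0, 0], [0, 0, 0]], hand=[0.1, 0.1, 0.1, 0.1])

```text
time: 6.58
position: [429.3, -221.2, 19.4]
tcp_rot: [3.138, 0.123, 0.004]
ft_force: [-3.6, 6.3, 38.5]
finger_gap: 23.8
grip_force: 30.0
```

Request:
drive_tool(linear=[[0, 0, -1], [0, 0, -1], [0, 0, -1], [0, 0, -1], [0, 0, -30], [0, 0, -80], [0, 0, -130], [0, 0, -130]], delta_rot=[[0, 0, 0], [0, 0, 0], [0, 0, 0], [0, 0, 0], [0, 0, 0], [0, 0, 0], [0, 0, 0], [0, 0, 0]], hand=[0.1, 0.5, 0.5, 0.5, 0.5, 0.5, 0.5, 0.5])

```text
time: 7.58
position: [429.9, -221.9, 150.6]
tcp_rot: [3.136, 0.123, 0.008]
ft_force: [1.0, -0.3, -1.1]
finger_gap: 45.5
grip_force: 0.0
```

```bash
python3 - <<'E'
from h import *
im,K=cam("wrist");o=bot.get_obs();print(o["position"].round(1))
p=proj(K,(430,-221,42)).astype(int);print(p)
c=blobs(im,[(p[0]-10,p[1]-10,p[0]+10,p[1]+10)],(0,0,0),(180,255,70))[0];print("hole",onz(K,c.mean(0),42).round(1),len(c))
cv2.imwrite("pics/w4.png",cv2.resize(im[20:220,230:400],None,fx=3,fy=3)[:,:,::-1])
# approach for mid block at (439.4,380.3) side angle 58 -> closing candidates
_,T=cam("top");it=cv2.imread("pics/top0.png")[:,:,::-1].copy();c=blobs(it,[(190,212,210,230)])[0];print(rect(T,c,15))
go((437,379,150),rot(-122))
E
```

```text
[ 429.  -221.4  148.8]
[313 204]
hole [ 429.1 -222.9   42. ] 18
(array([439.3, 378.9]), array([25.3, 24.3]), 58.2)
LIN [  55.7 -597.4   -2.6] ROT [ 2.000e-02 -4.000e-02  3.649e+01]
```

View pics/w4.png

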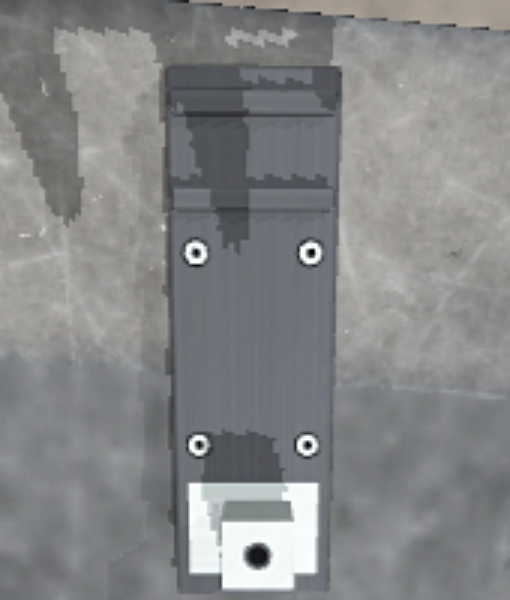

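Tall block stands on the pad, square, ~2 mm off centre (hole at 429,-223). Now the mid block.

Request:
drive_tool(linear=[[5, -55, 0], [44, -478, 0], [44, -478, 0], [44, -478, 0], [44, -478, 0], [44, -478, 0], [44, -478, 0], [44, -478, 0]], delta_rot=[[0, 0, 0], [0, 0, -53.6], [0, 0, -53.6], [0, 0, -53.6], [0, 0, -53.6], [0, 0, -53.6], [0, 0, -53.6], [0, 0, -53.6]], hand=[0.6, 0.6, 0.6, 0.6, 0.6, 0.6, 0.6, 0.6])

```text
time: 8.68
position: [433.6, 261.2, 146.0]
tcp_rot: [-2.745, -1.527, 0.004]
ft_force: [1.7, -0.1, -1.1]
finger_gap: 54.4
grip_force: 0.0
```

```bash
python3 - <<'E'
from h import *
o=bot.get_obs();print(o["position"].round(1),o["dq"].round(2))
go((437,379,150),rot(-31.8))
E
```

```text
[433.6 261.2 146. ] [ 0.73  0.24 -0.45 -0.    0.21  0.74]
LIN [101.8 -59.3  -4.1] ROT [-0.08  0.12 -0.04]
```

Request:
drive_tool(linear=[[52, -31, 0], [103, -62, 0], [103, -62, 0], [103, -62, 0], [103, -62, 0], [103, -62, 0]], delta_rot=[[0, 0, 0], [0, 0, 0], [0, 0, 0], [0, 0, 0], [0, 0, 0], [0, 0, 0]], hand=[0.6, 0.6, 0.6, 0.6, 0.6, 0.6])

```text
time: 9.43
position: [436.7, 378.3, 147.4]
tcp_rot: [2.747, 1.523, -0.001]
ft_force: [0.3, 0.7, 0.2]
finger_gap: 54.7
grip_force: 0.0
```

```bash
python3 - <<'E'
from h import *
im,K=cam("wrist");o=bot.get_obs();print(o["position"].round(1),R.from_rotvec(o["tcp_rot"]).as_matrix()[:,1].round(3))
p=proj(K,(439,379,15)).astype(int);print(p)
c=blobs(im,[(p[0]-35,p[1]-35,p[0]+35,p[1]+35)])[0];r=rect(K,c,15);print(r)
go((r[0][0],r[0][1],6),rot(-31.8))
cv2.imwrite("pics/w5.png",im[:,:,::-1])
E
```

```text
[436.7 378.5 147.5] [ 0.848 -0.53  -0.   ]
[316 194]
(array([440.4, 378.9]), array([23.6, 23.1]), -32.0)
LIN [  2.3   2.9 141.5] ROT [-0.    0.01 -0.17]
```

View pics/w5.png

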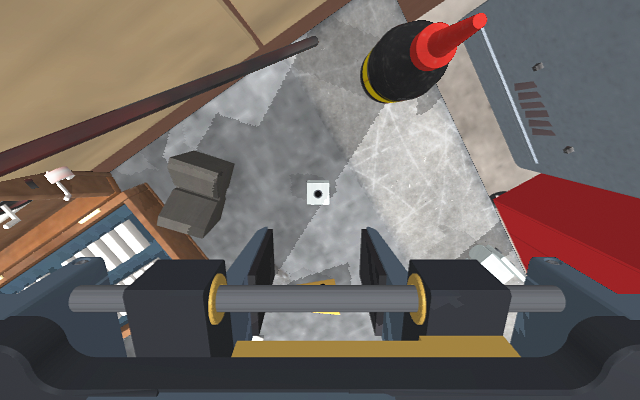

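Mid block at (317,194), flush with tool axes. Descend to tip z≈3 and grip.

Request:
drive_tool(linear=[[2, 2, 60], [2, 2, 115], [2, 2, 138], [2, 2, 144], [2, 2, 144], [2, 2, 144], [2, 2, 144], [2, 2, 144]], delta_rot=[[0, 0, 0], [0, 0, 0], [0, 0, 0], [0, 0, 0], [0, 0, 0], [0, 0, 0], [0, 0, 0], [0, 0, 0]], hand=[0.6, 0.6, 0.6, 0.6, 0.6, 0.1, 0.1, 0.1])

```text
time: 10.48
position: [439.5, 380.1, 4.0]
tcp_rot: [-2.746, -1.525, -0.001]
ft_force: [0.7, 0.2, 0.4]
finger_gap: 27.6
grip_force: 0.0
```

Request:
drive_tool(linear=[[0, 0, 0], [0, 0, 0], [0, 0, -20], [0, 0, -70], [0, 0, -130], [0, 0, -145], [0, 0, -145], [0, 0, -145]], delta_rot=[[0, 0, 0], [0, 0, 0], [0, 0, 0], [0, 0, 0], [0, 0, 0], [0, 0, 0], [0, 0, 0], [0, 0, 0]], hand=[0.1, 0.1, 0.1, 0.1, 0.1, 0.1, 0.1, 0.1])

```text
time: 11.48
position: [438.5, 379.4, 146.8]
tcp_rot: [2.746, 1.525, -0.004]
ft_force: [-0.0, 0.4, -1.8]
finger_gap: 23.7
grip_force: 30.0
```

```bash
python3 - <<'E'
from h import *
im,K=cam("wrist");o=bot.get_obs();p=o["position"];M=R.from_rotvec(o["tcp_rot"]);print(p.round(1),o["finger_gap"])
q=proj(K,p+[0,0,11]).astype(int);print(q)
c=blobs(im,[(q[0]-12,q[1]-14,q[0]+12,q[1]+14)],(0,0,0),(180,255,60))[0];h=onz(K,c.mean(0),p[2]+11.5);print("hole in tool",M.inv().apply(h-p).round(1),len(c))
go((433,-222,150),rot(-85.4))
E
```

```text
[438.5 379.3 146.7] 23.811942822353643
[314 258]
hole in tool [ -0.3   1.3 -11.5] 29
LIN [-513.4  313.2   -2.3] ROT [1.000e-02 1.800e-01 5.349e+01]
```

Request:
drive_tool(linear=[[-45, 27, -10], [-411, 250, -10], [-411, 250, -10], [-411, 250, -10], [-411, 250, -10], [-411, 250, -10], [-411, 250, -10], [-411, 250, -10]], delta_rot=[[0, 0, 0], [0, 0, 53.5], [0, 0, 53.5], [0, 0, 53.5], [0, 0, 53.5], [0, 0, 53.5], [0, 0, 53.5], [0, 0, 53.5]], hand=[0.1, 0.1, 0.1, 0.1, 0.1, 0.1, 0.1, 0.1])

```text
time: 12.52
position: [433.4, -103.1, 157.4]
tcp_rot: [-3.138, -0.125, 0.003]
ft_force: [1.8, -0.4, -0.5]
finger_gap: 23.4
grip_force: 30.0
```

```bash
python3 - <<'E'
from h import *
M0=rot(-31.9);p0=np.array([438.5,379.4,146.8])
cur=(p0+M0.apply([-411,250,-10]),M0*R.from_rotvec([0,0,np.radians(53.5)]));print(cur[0],bot.get_obs()["position"])
go((429.5,-221.5,157),rot(-85.4),cur)
E
```

```text
[ 433.55476634 -101.6369473   156.8       ] [ 433.39875898 -103.12417395  157.438003  ]
LIN [-13.7 119.2  -0.2] ROT [0. 0. 0.]
```

Request:
drive_tool(linear=[[-6, 60, 0], [-13.7, 105, 0], [-13.7, 119, 0], [-13.7, 119, 0], [-13.7, 119, 0], [-13.7, 119, 0], [-13.7, 119, 0], [-13.7, 119, 0]], delta_rot=[[0, 0, 0], [0, 0, 0], [0, 0, 0], [0, 0, 0], [0, 0, 0], [0, 0, 0], [0, 0, 0], [0, 0, 0]], hand=[0.1, 0.1, 0.1, 0.1, 0.1, 0.1, 0.1, 0.1])

```text
time: 13.52
position: [430.3, -220.5, 158.6]
tcp_rot: [3.139, 0.127, 0.0]
ft_force: [-0.2, -0.1, -1.2]
finger_gap: 24.0
grip_force: 30.0
```

```bash
python3 - <<'E'
from h import *
im,K=cam("wrist");o=bot.get_obs();p=o["position"];M=R.from_rotvec(o["tcp_rot"]);print(p.round(1),o["finger_gap"],M.as_matrix()[:,1].round(3),o["dq"].round(3))
def hole(X):
    q=proj(K,X).astype(int);c=blobs(im,[(q[0]-12,q[1]-12,q[0]+12,q[1]+12)],(0,0,0),(180,255,60))[0]
    h=onz(K,c.mean(0),X[2]);return h.round(1),M.inv().apply(h-p).round(1),len(c)
print("tall",hole(np.array([429.3,-222.5,42.])));print("mid",hole(p+[0,0,11.]))
E
```

```text
[ 430.2 -220.6  158.5] 23.52381893927762 [ 0.08  -0.997  0.   ] [-0.005  0.001 -0.     0.001 -0.001 -0.001]
tall (array([ 429.4, -223. ,   42. ]), array([ -1. ,   2.3, 116.5]), 16)
mid (array([ 431.3, -221.9,  169.5]), array([  1. ,   1.5, -11. ]), 29)
```

Request:
drive_tool(linear=[[-1.4, 0.7, 45], [-1.4, 0.7, 85], [-1.4, 0.7, 102], [-1.4, 0.7, 108], [-1.4, 0.7, 109], [-1.4, 0.7, 109]], delta_rot=[[0, 0, 0], [0, 0, 0], [0, 0, 0], [0, 0, 0], [0, 0, 0], [0, 0, 0]], hand=[0.1, 0.1, 0.1, 0.1, 0.1, 0.1])

```text
time: 14.32
position: [429.3, -221.9, 50.2]
tcp_rot: [3.138, 0.126, 0.002]
ft_force: [0.3, 0.2, -1.6]
finger_gap: 23.9
grip_force: 30.0
```

Request:
drive_tool(linear=[[0, 0, 1], [0, 0, 1.7], [0, 0, 1.7]], delta_rot=[[0, 0, 0], [0, 0, 0], [0, 0, 0]], hand=[0.1, 0.1, 0.1])

```text
time: 14.7
position: [428.9, -221.6, 47.9]
tcp_rot: [3.139, 0.126, 0.0]
ft_force: [0.2, 0.0, -0.5]
finger_gap: 23.8
grip_force: 30.0
```

Request:
drive_tool(linear=[[0, 0, 0.7], [0, 0, 1.2], [0, 0, 1.2]], delta_rot=[[0, 0, 0], [0, 0, 0], [0, 0, 0]], hand=[0.1, 0.1, 0.1])

```text
time: 15.08
position: [428.8, -221.6, 46.5]
tcp_rot: [-3.139, -0.126, 0.0]
ft_force: [0.5, -1.0, -1.0]
finger_gap: 23.5
grip_force: 30.0
```

Request:
drive_tool(linear=[[0, 0, 0.5], [0, 0, 0.9], [0, 0, 0.9]], delta_rot=[[0, 0, 0], [0, 0, 0], [0, 0, 0]], hand=[0.1, 0.1, 0.1])

```text
time: 15.45
position: [428.9, -221.6, 45.9]
tcp_rot: [3.139, 0.126, 0.0]
ft_force: [-0.9, 1.0, 4.6]
finger_gap: 23.6
grip_force: 30.0
```

Contact. Release, rise and look.

Request:
drive_tool(linear=[[0, 0, 0], [0, 0, 0], [0, 0, 0], [0, 0, 0], [0, 0, -20], [0, 0, -70], [0, 0, -120], [0, 0, -120]], delta_rot=[[0, 0, 0], [0, 0, 0], [0, 0, 0], [0, 0, 0], [0, 0, 0], [0, 0, 0], [0, 0, 0], [0, 0, 0]], hand=[0.1, 0.5, 0.5, 0.5, 0.5, 0.5, 0.5, 0.5])

```text
time: 16.45
position: [430.5, -222.7, 168.9]
tcp_rot: [3.135, 0.126, 0.008]
ft_force: [-0.2, -0.2, 0.1]
finger_gap: 45.6
grip_force: 0.0
```

```bash
python3 - <<'E'
from h import *
im,K=cam("wrist");o=bot.get_obs();p=o["position"];print(p.round(1))
q=proj(K,(429,-222.5,57)).astype(int)
c=blobs(im,[(q[0]-35,q[1]-25,q[0]+35,q[1]+32)])[0];print(rect(K,c,57))
c=blobs(im,[(q[0]-12,q[1]-12,q[0]+12,q[1]+12)],(0,0,0),(180,255,60))[0];print(onz(K,c.mean(0),57).round(1))
cv2.imwrite("pics/w6.png",cv2.resize(im[10:260,200:440],None,fx=2.4,fy=2.4)[:,:,::-1])
it,T=cam("top");t0=cv2.imread("pics/top0.png")[:,:,::-1].copy()
# bar top face in top view
m=blobs(t0,[(245,160,290,230)],(0,0,130),(180,60,255))[0];print("bar top",rect(T,m,30))
# wedge
m=blobs(t0,[(222,228,256,270)],(8,90,60),(30,255,255))[0];print("wedge top",rect(T,m,20))
go((500,190,180),rot(-75))
E
```

```text
[ 429.5 -222.1  167.1]
(array([ 437. , -220.7]), array([39.8, 36. ]), -85.5)
[ 430.  -222.9   57. ]
bar top (array([516.4, 191.3]), array([175.5, 120.9]), -1.1)
wedge top (array([364.5, 272.4]), array([64.2, 33.8]), -19.0)
LIN [ 103.9 -404.6  -14.3] ROT [  0.03  -0.03 -10.41]
```

View pics/w6.png

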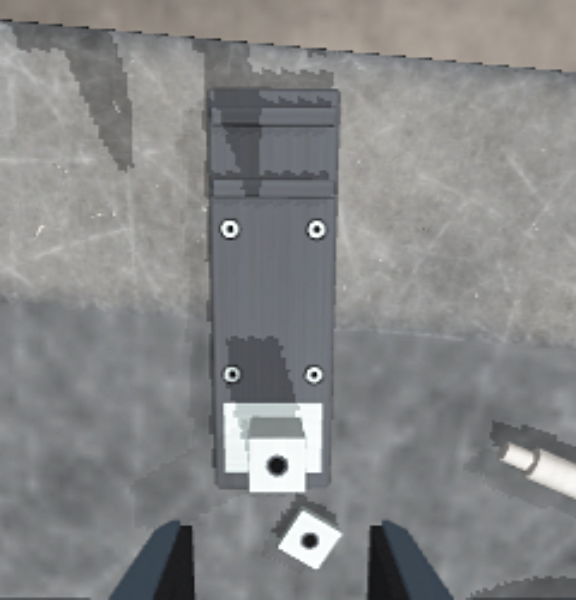

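Stack is square and flush (mid hole at (430,-223)). Now to the bar.

Request:
drive_tool(linear=[[15, -60, -14], [104, -405, -14], [104, -405, -14], [104, -405, -14], [104, -405, -14], [104, -405, -14], [104, -405, -14], [104, -405, -14]], delta_rot=[[0, 0, 0], [0, 0, -12], [0, 0, -12], [0, 0, -12], [0, 0, -12], [0, 0, -12], [0, 0, -12], [0, 0, -12]], hand=[0.8, 0.8, 0.8, 0.8, 0.8, 0.8, 0.8, 0.8])

```text
time: 17.55
position: [499.5, 193.0, 178.0]
tcp_rot: [-3.108, -0.459, 0.003]
ft_force: [0.3, -0.5, -0.7]
finger_gap: 73.0
grip_force: 0.0
```

Request:
drive_tool(linear=[[0, 0, 0], [0, 0, 0], [0, 0, 0]], delta_rot=[[0, 0, 0], [0, 0, 0], [0, 0, 0]], hand=[0.8, 0.8, 0.8])

```text
time: 17.92
position: [500.0, 189.5, 179.6]
tcp_rot: [3.109, 0.451, -0.001]
ft_force: [0.3, -0.0, -0.1]
finger_gap: 73.4
grip_force: 0.0
```

```bash
python3 - <<'E'
from h import *
im,K=cam("wrist");o=bot.get_obs();p=o["position"];print(p.round(1),o["dq"].round(3))
cv2.imwrite("pics/w7.png",im[:,:,::-1]);print(proj(K,(505,190,30)))
E
```

```text
[500.1 189.7 179.7] [ 0.004 -0.002 -0.004  0.001  0.003  0.001]
[315.97079865 188.59368322]
```

View pics/w7.png

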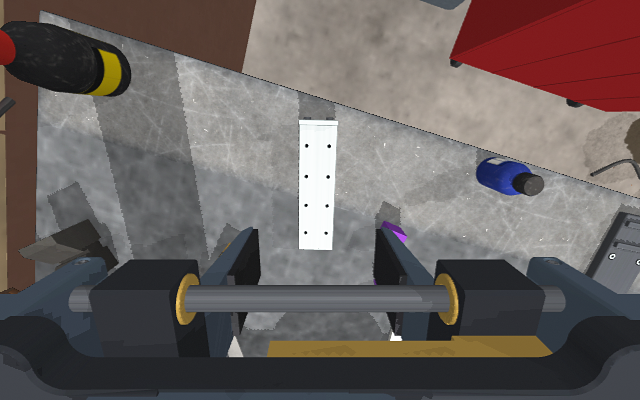

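Bar vertical, slightly rotated, cols 298–337, near end row 250, stop plate at row 122. Measure axis and near end.

```bash
python3 - <<'E'
from h import *
im,K=cam("wrist");o=bot.get_obs();p=o["position"];M=R.from_rotvec(o["tcp_rot"])
c=blobs(im,[(285,128,350,265)],(0,0,200),(180,40,255))[0]
P,s,a=rect(K,c,30);print(P,s,a)
ax=np.array([np.cos(np.radians(a)),np.sin(np.radians(a))])
# near end: contour points min along axis
Q=np.array([onz(K,q,30)[:2] for q in c]);t=(Q-P)@ax;near=P+ax*np.percentile(t,1);mid=near+72*ax
lat=(Q-P)@np.array([-ax[1],ax[0]]);sel=abs(t)<50;print(lat[sel].min(),lat[sel].max())
print("near",near,"bar centre",mid, "stop row",proj(K,[*(near+144*ax),30]).round(1), proj(K,[*(near+149*ax),44]).round(1))
go((*mid,12),rot(a-90))
E
```

```text
[501.7 186.8] [140.2  42.7] 15.5
-21.400819388507617 21.32435807553465
near [434.24133381 168.09205616] bar centre [503.62272644 187.33321923] stop row [319.4 123.9] [319.6 119.1]
LIN [  2.7   3.4 167.7] ROT [0.   0.   1.04]
```

```bash
cat > base.py <<'E'
from h import *
a=np.radians(4.6);u=np.array([np.cos(a),np.sin(a)]) # = -x of base
padc=np.array([430.5,-221.0])
def B(x,y,z,pad=padc):
    bx=-u;by=np.array([u[1],-u[0]]);O=pad-62.5*bx;return np.array([*(O+x*bx+y*by),z])
E
python3 - <<'E'
from base import *
_,K=cam("wrist");Ttc=np.array(bot.camera("wrist")["T_tool_cam"])
T=np.eye(4);T[:3,:3]=rot(-85.4).as_matrix();T[:3,3]=[429.1,-220.0,147.7];K=(*K[:3],T@Ttc)
for n,X in {"far edge":(-88,0,12),"far rib far":(-80,0,17),"far rib near":(-73,0,17),"near rib far":(-52,0,17),"near rib near":(-45,0,17),"near rib foot":(-45,0,12),"pad far":(45.5,0,12),"pad near":(79.5,0,12)}.items(): print(n,proj(K,B(*X)).round(1))
im=cv2.imread("pics/w3.png",0).astype(int)
for col in (310,318,326): print(col,[(30+i,int(v)) for i,v in enumerate(np.diff(im[30:100,col])) if abs(v)>12], [(170+i,int(v)) for i,v in enumerate(np.diff(im[170:220,col])) if abs(v)>25])
E
```

```text
far edge [316.  38.]
far rib far [316.   46.5]
far rib near [316.   54.9]
near rib far [316.   79.4]
near rib near [316.   87.4]
near rib foot [316.   87.8]
pad far [316.1 179.5]
pad near [316.1 210. ]
310 [(31, -41), (38, -38), (39, 22), (45, -30), (47, 34), (54, -44), (55, 29), (76, -33), (80, 25), (86, -17), (88, 13)] [(179, 122), (210, -132)]
318 [(38, -32), (39, 25), (44, -34), (47, 34), (54, -40), (55, 25), (76, -33), (80, 34), (86, -17), (88, 13)] [(179, 123), (210, -131)]
326 [(38, -32), (39, 17), (44, -34), (47, 36), (54, -36), (55, 22), (76, -34), (80, 35), (88, 13)] [(179, 124), (210, -154)]
```

Request:
drive_tool(linear=[[1.5, 2, 60], [3, 2, 110], [3, 2, 150], [3, 2, 168], [3, 2, 173], [3, 2, 173], [3, 2, 173], [3, 2, 173]], delta_rot=[[0, 0, 1], [0, 0, 1], [0, 0, 1], [0, 0, 1], [0, 0, 1], [0, 0, 1], [0, 0, 1], [0, 0, 1]], hand=[0.8, 0.8, 0.8, 0.8, 0.8, 0.8, 0.2, 0.2])

```text
time: 19.12
position: [504.0, 189.5, 7.5]
tcp_rot: [-3.112, -0.426, -0.002]
ft_force: [-0.2, -0.1, -0.4]
finger_gap: 55.9
grip_force: 0.0
```

Request:
drive_tool(linear=[[0, 0, 0], [0, 0, 0], [0, 0, 0], [0, 0, -10], [0, 0, -50], [0, 0, -100], [0, 0, -140], [0, 0, -140]], delta_rot=[[0, 0, 0], [0, 0, 0], [0, 0, 0], [0, 0, 0], [0, 0, 0], [0, 0, 0], [0, 0, 0], [0, 0, 0]], hand=[0.2, 0.2, 0.2, 0.2, 0.2, 0.2, 0.2, 0.2])

```text
time: 20.12
position: [504.9, 189.7, 149.5]
tcp_rot: [-3.112, -0.426, -0.008]
ft_force: [-0.4, 0.4, -6.8]
finger_gap: 39.9
grip_force: 30.0
```

```bash
python3 - <<'E'
from h import *
o=bot.get_obs();print(o["position"].round(1),o["finger_gap"],o["grip_force"],o["ft_force"].round(1),o["wrist_torque"].round(2))
im,K=cam("wrist");cv2.imwrite("pics/w8.png",im[:,:,::-1])
E
```

```text
[504.9 189.7 149.5] 39.88731479608351 29.994527846574783 [-0.4  0.4 -6.8] [-0.05 -0.02  0.  ]
```

View pics/w8.png

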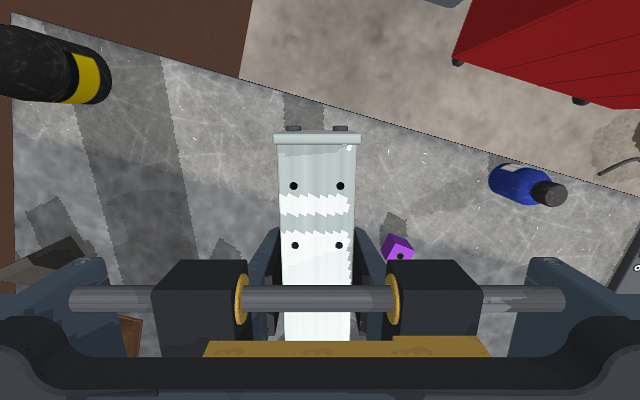

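Bar held level, plate top at rows ~133–143. Check in-hand offset and compute placing poses.

```bash
python3 - <<'E'
from base import *
_,K=cam("wrist");C=bot.camera("wrist");Ttc=np.array(C["T_tool_cam"]);K=(*K[:3],Ttc)
for X in [(71,0,-36.5),(76,0,-36.5),(71,0,-22.5)]: print(X,proj(K,X).round(1))
im=cv2.imread("pics/w8.png",0).astype(int)
print([(120+i,int(v)) for i,v in enumerate(np.diff(im[120:160,315])) if abs(v)>8])
# placing: bar frame -> world. tcp in bar frame (x=-1? , 0, z=7.5), tool z=-bar z, tool x=-bar x
th=0.368;bx=-u
def bar_to_world(X,lift=0):
    x,y,z=X;c,s=np.cos(th),np.sin(th);xb=-0.6+c*x-s*z;zb=35.2+s*x+c*z;return B(xb,y,zb+lift)
M0=rot(-85.4);by=np.array([u[1],-u[0],0]);Mt=R.from_rotvec(-th*by)*M0
print("tool x tilted (world)",Mt.apply([1,0,0]).round(3))
for d in (-1,0): print(d,bar_to_world((d,0,7.5)).round(1),"lift60",bar_to_world((d,0,7.5),60).round(1))
o=bot.get_obs()
go(bar_to_world((-1,0,7.5),100),Mt);go(bar_to_world((-1,0,7.5),100),M0)
E
```

```text
(71, 0, -36.5) [313.1 144.3]
(76, 0, -36.5) [313.1 132.8]
(71, 0, -22.5) [313.4 141.6]
[(129, 15), (133, 58), (142, -34), (143, -29), (144, 53), (153, 21)]
tool x tilted (world) [ 0.93   0.075 -0.36 ]
-1 [ 497.  -215.6   41.8] lift60 [ 497.  -215.6  101.8]
0 [ 496.1 -215.7   42.2] lift60 [ 496.1 -215.7  102.2]
LIN [-114.1  388.3    4. ] ROT [  2.03 -20.9   10.87]
LIN [-114.1  388.3    4. ] ROT [1.000e-02 1.200e-01 1.099e+01]
```

Request:
drive_tool(linear=[[-12, 40, 0], [-114, 388, 0], [-114, 388, 0], [-114, 388, 0], [-114, 388, 0], [-114, 388, 0], [-114, 388, 0], [-114, 388, 0]], delta_rot=[[0, 0, 0], [0, 0, 11], [0, 0, 11], [0, 0, 11], [0, 0, 11], [0, 0, 11], [0, 0, 11], [0, 0, 11]], hand=[0.2, 0.2, 0.2, 0.2, 0.2, 0.2, 0.2, 0.2])

```text
time: 21.28
position: [497.2, -218.1, 144.9]
tcp_rot: [-3.139, -0.12, 0.003]
ft_force: [0.2, 0.3, -7.4]
finger_gap: 39.8
grip_force: 30.0
```

Request:
drive_tool(linear=[[0, 0, 0], [0, 0, 0], [0, 0, 0], [0, 0, 0], [0, 0, 0], [0, 0, 0]], delta_rot=[[0, -5, 0], [0, -12, 0], [0, -18, 0], [0, -21.1, 0], [0, -21.1, 0], [0, -21.1, 0]], hand=[0.2, 0.2, 0.2, 0.2, 0.2, 0.2])

```text
time: 22.02
position: [497.5, -214.6, 146.0]
tcp_rot: [3.072, 0.124, -0.572]
ft_force: [-0.3, -0.4, -5.2]
finger_gap: 39.6
grip_force: 30.0
```

```bash
cat >> base.py <<'E'
th=0.368
def bar_to_world(X,lift=0):
    x,y,z=X;c,s=np.cos(th),np.sin(th);xb=-0.6+c*x-s*z;zb=35.2+s*x+c*z;return B(xb,y,zb+lift)
M0=rot(-85.4);by=np.array([u[1],-u[0],0]);Mt=R.from_rotvec(-th*by)*M0
E
python3 - <<'E'
from base import *
o=bot.get_obs();print(o["position"].round(1),o["dq"].round(3),o["ft_force"].round(1),o["wrist_torque"].round(2))
go(bar_to_world((-1,0,7.5),20)+[0,1.2,0],Mt)
im,K=cam("wrist");cv2.imwrite("pics/w9.png",im[:,:,::-1])
print("slot near rib top far edge",proj(K,B(-52,0,17)).round(1),"far",proj(K,B(-73,0,17)).round(1))
E
```

```text
[ 497.5 -214.6  146. ] [-0.007 -0.014 -0.    -0.002  0.007 -0.   ] [-0.3 -0.4 -5.2] [ 0.08 -0.54 -0.03]
LIN [29.8 -0.1 78.7] ROT [-0.04  0.01  0.02]
slot near rib top far edge [316.1 107.1] far [316.1  82.3]
```

View pics/w9.png

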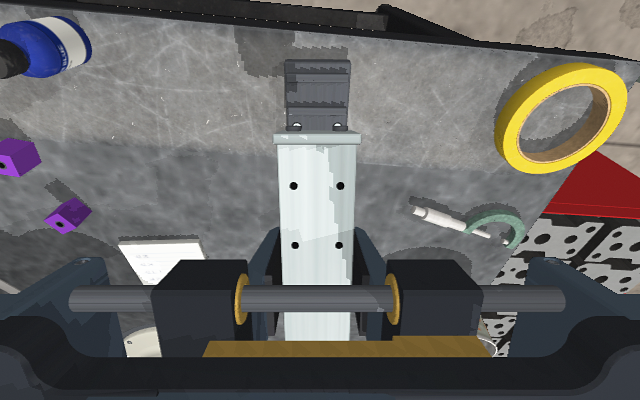

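Bar tilted, aligned over the base; slot ribs at rows ~82 and ~106 as predicted. Descend.

Request:
drive_tool(linear=[[8, 0, 21], [16, 0, 43], [24, 0, 63], [29, 0, 76], [30, 0, 78.7], [30, 0, 78.7], [30, 0, 78.7]], delta_rot=[[0, 0, 0], [0, 0, 0], [0, 0, 0], [0, 0, 0], [0, 0, 0], [0, 0, 0], [0, 0, 0]], hand=[0.2, 0.2, 0.2, 0.2, 0.2, 0.2, 0.2])

```text
time: 22.95
position: [498.1, -215.2, 63.2]
tcp_rot: [3.072, 0.123, -0.57]
ft_force: [0.7, -0.4, -6.1]
finger_gap: 39.7
grip_force: 30.0
```

```bash
python3 - <<'E'
from base import *
o=bot.get_obs();print(o["position"].round(1),o["dq"].round(3),o["ft_force"].round(1))
go(bar_to_world((-1,0,7.5),4)+[0,1.2,0],Mt)
E
```

```text
[ 498.1 -215.2   63.2] [ 0.002 -0.001  0.     0.001 -0.    -0.001] [ 0.7 -0.4 -6.1]
LIN [ 5.3 -0.8 16.5] ROT [ 0.03 -0.05 -0.02]
```

Request:
drive_tool(linear=[[2, -0.5, 6], [4, -0.8, 12], [5.3, -0.8, 16.5], [5.3, -0.8, 16.5], [5.3, -0.8, 16.5]], delta_rot=[[0, 0, 0], [0, 0, 0], [0, 0, 0], [0, 0, 0], [0, 0, 0]], hand=[0.2, 0.2, 0.2, 0.2, 0.2])

```text
time: 23.58
position: [496.7, -214.4, 45.2]
tcp_rot: [3.072, 0.123, -0.572]
ft_force: [0.9, 0.9, -6.1]
finger_gap: 39.7
grip_force: 30.0
```

```bash
python3 - <<'E'
from base import *
o=bot.get_obs();print(o["position"].round(1),o["dq"].round(3),o["ft_force"].round(1))
go(bar_to_world((-1,0,7.5),1)+[0,1.2,0],Mt);go(bar_to_world((-1,0,7.5),0)+[0,1.2,0],Mt)
E
```

```text
[ 496.7 -214.4   45.2] [-0.    -0.002 -0.001 -0.002  0.001 -0.   ] [ 0.9  0.9 -6.1]
LIN [1.1 0.1 2.1] ROT [ 0.    0.01 -0.01]
LIN [1.5 0.1 3. ] ROT [ 0.    0.01 -0.01]
```

Request:
drive_tool(linear=[[0.6, 0, 1], [1.1, 0, 2.1], [1.1, 0, 2.1]], delta_rot=[[0, 0, 0], [0, 0, 0], [0, 0, 0]], hand=[0.2, 0.2, 0.2])

```text
time: 23.95
position: [496.9, -214.3, 42.7]
tcp_rot: [3.072, 0.123, -0.572]
ft_force: [0.2, 0.3, -5.6]
finger_gap: 40.0
grip_force: 30.0
```

Request:
drive_tool(linear=[[0.2, 0, 0.5], [0.4, 0, 0.9], [0.4, 0, 0.9]], delta_rot=[[0, 0, 0], [0, 0, 0], [0, 0, 0]], hand=[0.2, 0.2, 0.2])

```text
time: 24.32
position: [496.9, -214.3, 41.8]
tcp_rot: [3.072, 0.123, -0.572]
ft_force: [-0.4, 0.1, -6.9]
finger_gap: 40.1
grip_force: 30.0
```

Request:
drive_tool(linear=[[0.2, 0, 0.5], [0.4, 0, 0.9], [0.4, 0, 0.9]], delta_rot=[[0, 0, 0], [0, 0, 0], [0, 0, 0]], hand=[0.2, 0.2, 0.2])

```text
time: 24.7
position: [497.0, -214.3, 41.2]
tcp_rot: [3.072, 0.123, -0.572]
ft_force: [-1.6, 1.0, 5.0]
finger_gap: 40.1
grip_force: 30.0
```

```bash
python3 - <<'E'
from base import *
o=bot.get_obs();print(o["position"].round(1),o["ft_force"].round(1),o["wrist_torque"].round(2))
im,K=cam("wrist");cv2.imwrite("pics/w10.png",cv2.resize(im[60:300,220:420],None,fx=2.5,fy=2.5)[:,:,::-1])
E
```

```text
[ 497.  -214.3   41.2] [-1.6  1.   5. ] [ 0.17  0.24 -0.08]
```

View pics/w10.png

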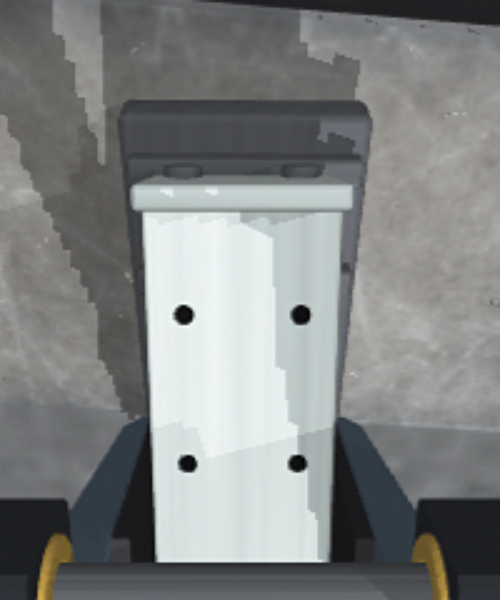

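Blocks took contact first (moment sign); tilt 0.5° more with a slight lower to seat the slot roll.

Request:
drive_tool(linear=[[0, 0, 0.2], [0.1, 0, 0.4], [0.1, 0, 0.4]], delta_rot=[[0, -0.3, 0], [0, -0.5, 0], [0, -0.5, 0]], hand=[0.2, 0.2, 0.2])

```text
time: 25.12
position: [497.0, -214.3, 41.1]
tcp_rot: [3.069, 0.123, -0.585]
ft_force: [-1.8, 2.4, 11.5]
finger_gap: 40.0
grip_force: 30.0
```

```bash
python3 - <<'E'
from base import *
o=bot.get_obs();print(o["position"].round(1),o["ft_force"].round(1),o["wrist_torque"].round(2))
E
```

```text
[ 497.  -214.3   41.1] [-1.8  2.4 11.5] [ 0.36  0.71 -0.  ]
```

Moment is about the wrist (gravity gives the same lever), so the load is central: both rolls are seated. Release and withdraw along the tool axis.

Request:
drive_tool(linear=[[0, 0, -0.4], [0, 0, -0.4], [0, 0, -0.4], [0, 0, -0.4], [0, 0, -0.4], [0, 0, -0.4]], delta_rot=[[0, 0.5, 0], [0, 0.5, 0], [0, 0.5, 0], [0, 0.5, 0], [0, 0.5, 0], [0, 0.5, 0]], hand=[0.2, 0.47, 0.49, 0.52, 0.6, 0.6])

```text
time: 25.88
position: [497.1, -214.3, 40.8]
tcp_rot: [3.072, 0.123, -0.572]
ft_force: [0.8, -0.4, -0.4]
finger_gap: 54.4
grip_force: 0.0
```

Request:
drive_tool(linear=[[0, 0, -20], [0, 0, -60], [0, 0, -110], [0, 0, -150], [0, 0, -150], [0, 0, -150]], delta_rot=[[0, 0, 0], [0, 0, 0], [0, 0, 0], [0, 0, 0], [0, 0, 0], [0, 0, 0]], hand=[0.6, 0.6, 0.6, 0.6, 0.6, 0.6])

```text
time: 26.62
position: [550.4, -209.8, 180.1]
tcp_rot: [3.072, 0.123, -0.573]
ft_force: [-0.5, -0.7, -0.9]
finger_gap: 54.9
grip_force: 0.0
```

```bash
python3 - <<'E'
from base import *
o=bot.get_obs();print(o["position"].round(1),o["ft_force"].round(1))
im,K=cam("wrist");cv2.imwrite("pics/w11.png",im[:,:,::-1])
for X in [(-72,20,30),(-72,-20,30),(72,20,30),(72,-20,30)]: print(X,proj(K,bar_to_world(X)).round(1))
_,T=cam("top");t0=cv2.imread("pics/top0.png")[:,:,::-1].copy()
m=blobs(t0,[(222,228,256,270)],(8,90,60),(30,255,255))[0];print("wedge top",rect(T,m,20))
E
```

```text
[ 550.4 -209.8  180.1] [-0.5 -0.7 -0.9]
(-72, 20, 30) [337.2 128.9]
(-72, -20, 30) [296.2 128.9]
(72, 20, 30) [334.6 261.7]
(72, -20, 30) [298.8 261.7]
wedge top (array([364.5, 272.4]), array([64.2, 33.8]), -19.0)
```

View pics/w11.png

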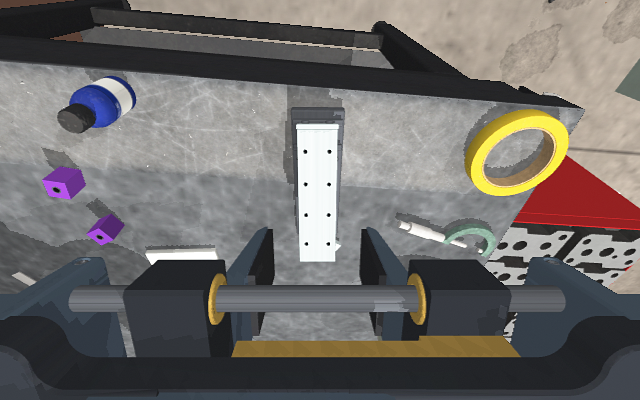

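Bar lies as predicted (stop corner row ~129, near end row 262, cols 299–336). That's the picture budget used; the rest by numbers. Go to the wedge.

```bash
python3 - <<'E'
from base import *
p0=bot.get_obs()["position"]
go(np.array([470,0,185]),M0);go((364,272,170),rot(-109),(np.array([470,0,185.]),M0))
E
```

```text
LIN [ -60.6 -215.5   18. ] ROT [-6.000e-02  2.122e+01 -1.000e-02]
LIN [ -83.8 -279.6   15. ] ROT [ 0.   0.  23.6]
```

Request:
drive_tool(linear=[[-15, -50, 5], [-60.6, -215.5, 18], [-60.6, -215.5, 18], [-60.6, -215.5, 18], [-60.6, -215.5, 18], [-60.6, -215.5, 18]], delta_rot=[[0, 5, 0], [0, 21.1, 0], [0, 21.1, 0], [0, 21.1, 0], [0, 21.1, 0], [0, 21.1, 0]], hand=[0.6, 0.6, 0.6, 0.6, 0.6, 0.6])

```text
time: 27.48
position: [470.9, -0.4, 185.4]
tcp_rot: [3.139, 0.127, -0.001]
ft_force: [0.0, -0.2, 0.3]
finger_gap: 54.8
grip_force: 0.0
```

Request:
drive_tool(linear=[[-15, -50, 5], [-84, -280, 15], [-84, -280, 15], [-84, -280, 15], [-84, -280, 15], [-84, -280, 15], [-84, -280, 15], [-84, -280, 15]], delta_rot=[[0, 0, 5], [0, 0, 23.6], [0, 0, 23.6], [0, 0, 23.6], [0, 0, 23.6], [0, 0, 23.6], [0, 0, 23.6], [0, 0, 23.6]], hand=[0.6, 0.6, 0.6, 0.6, 0.6, 0.6, 0.6, 0.6])

```text
time: 28.48
position: [365.6, 270.9, 170.6]
tcp_rot: [3.098, -0.521, -0.0]
ft_force: [0.4, -0.2, 0.2]
finger_gap: 54.9
grip_force: 0.0
```

```bash
python3 - <<'E'
from h import *
im,K=cam("wrist");o=bot.get_obs();p=o["position"];M=R.from_rotvec(o["tcp_rot"]);print(p.round(1),o["dq"].round(3))
np.savez("wed.npz",im=im,T=K[3],k=K[:3]);print(K[3][:3,3].round(1))
hsv=cv2.cvtColor(im,cv2.COLOR_RGB2HSV);m=cv2.inRange(hsv,(8,90,40),(30,255,255));m[240:]=0
q=proj(K,(364,272,20)).astype(int);print(q)
ys,xs=np.nonzero(m[q[1]-60:240,q[0]-60:q[0]+60]);ys+=q[1]-60;xs+=q[0]-60;print(xs.min(),xs.max(),ys.min(),ys.max())
V=hsv[:,:,2]
for r in range(ys.min(),ys.max()+1,3):
    s=xs[ys==r]
    if len(s):print(r,s.min(),s.max(),V[r,s.min()+1:s.max():4])
E
```

```text
[365.6 270.9 170.7] [ 0.003 -0.004 -0.001  0.003 -0.001  0.005]
[444.9 242.2 341.7]
[314 195]
301 329 165 218
165 303 322 [169 166 156 158 142]
168 302 328 [159 158 162 128 159 159 160]
171 302 329 [255 254 254 255 255 255 255]
174 302 329 [255 252 253 252 253 253 253]
177 302 328 [255 253 253 253 253 252 253]
180 302 328 [255 253 252 253 253 252 254]
183 302 328 [255 252 253 253 253 253 255]
186 302 328 [255 252 253 252 253 253 255]
189 302 327 [255 252 252 252 253 253]
192 302 327 [255 253 252 253 252 253]
195 302 327 [254 252 252 252 252 253]
198 302 327 [255 252 253 252 253 253]
201 302 327 [255 251 252 252 253 252]
204 302 326 [255 251 252 253 252 253]
207 301 326 [255 253 251 252 252 253]
210 301 326 [255 252 252 253 253 252]
213 301 326 [255 253 253 250 252 252]
216 301 326 [255 254 252 251 253 253]
```

```bash
python3 - <<'E'
from h import *
d=np.load("wed.npz");K=(*d["k"],d["T"]);im=d["im"]
hsv=cv2.cvtColor(im,cv2.COLOR_RGB2HSV);print(hsv[158:174,314].tolist())
print(hsv[215:224,314,2])
# subpixel widths (V threshold on S)
S=hsv[:,:,1].astype(int);
for r in (175,212): print(r,S[r,296:308],S[r,322:334])
a=np.radians(-19)
ax=np.array([np.cos(a),np.sin(a),0]);lt=np.array([-ax[1],ax[0],0])
for hf,hn in((31.7,7),(7,31.7)):
    c=onz(K,(314.3,218.5),hn)  # near top edge middle
    for n,z in(("far bottom",0),("far top",hf)):
        P=c+64*ax;P[2]=z;print(hf,n,proj(K,P).round(1))
    w=lambda P:np.linalg.norm(proj(K,P+15*lt)-proj(K,P-15*lt)).round(1)
    P=c+64*ax;P[2]=hf;print("widths far",w(P),"near",w(c))
E
```

```text
[[102, 10, 124], [105, 8, 124], [105, 8, 124], [105, 8, 125], [105, 8, 124], [105, 12, 123], [107, 15, 122], [19, 138, 157], [20, 159, 125], [165, 51, 10], [19, 155, 127], [19, 166, 160], [24, 152, 255], [25, 147, 254], [25, 147, 252], [25, 151, 252]]
[250 251 254 255 108 142 136 137 131]
175 [  9   8   8  13  16  56 148 151 151 147 146 151] [150 150 146 149 152 151 150 117   9  15  10   8]
212 [  2   2   2   7  29 123 151 147 147 146 149 152] [148 149 150 148 149  12  16   9   7  11   8   4]
31.7 far bottom [314.1 164.5]
31.7 far top [313.9 169.3]
widths far 28.3 near 24.9
7 far bottom [314.2 157. ]
7 far top [314.2 157.8]
widths far 26.5 near 26.9
```

```bash
python3 - <<'E'
from base import *
d=np.load("wed.npz");K=(*d["k"],d["T"])
top=lambda row:7+24.7*(218.5-row)/(218.5-169.5)
A=onz(K,(315.4,175),top(175));C=onz(K,(313.6,212),top(212));n=onz(K,(313.3,218.5),7);f=onz(K,(315.6,169.5),31.7)
v=(f-n)[:2];print(np.linalg.norm(v),np.degrees(np.arctan2(*(A-C)[1::-1])),np.degrees(np.arctan2(v[1],v[0])))
ang=np.degrees(np.arctan2(v[1],v[0]));c=(n+f)/2;print(c)
go((c[0],c[1],3.5),rot(ang-90))
E
```

```text
63.88873967310776 -21.79453515136056 -21.71330956790961
[363.56835317 272.87643227  19.35      ]
LIN [ -2.5  -1.3 167.2] ROT [0.02 0.   2.58]
```

Request:
drive_tool(linear=[[-2.5, -2.5, 60], [-2.5, -2.5, 115], [-2.5, -2.5, 155], [-2.5, -2.5, 166], [-2.5, -2.5, 167.2], [-2.5, -2.5, 167.2], [-2.5, -2.5, 167.2], [-2.5, -2.5, 167.2]], delta_rot=[[0, 0, 2.6], [0, 0, 2.6], [0, 0, 2.6], [0, 0, 2.6], [0, 0, 2.6], [0, 0, 2.6], [0, 0, 2.6], [0, 0, 2.6]], hand=[0.6, 0.6, 0.6, 0.6, 0.6, 0.6, 0.1, 0.1])

```text
time: 29.52
position: [363.5, 275.6, 4.3]
tcp_rot: [-3.085, 0.588, -0.002]
ft_force: [0.4, -0.5, 0.3]
finger_gap: 37.3
grip_force: 0.0
```

Request:
drive_tool(linear=[[0, 0, 0], [0, 0, 0], [0, 0, -10], [0, 0, -60], [0, 0, -120], [0, 0, -165], [0, 0, -165], [0, 0, -165]], delta_rot=[[0, 0, 0], [0, 0, 0], [0, 0, 0], [0, 0, 0], [0, 0, 0], [0, 0, 0], [0, 0, 0], [0, 0, 0]], hand=[0.1, 0.1, 0.1, 0.1, 0.1, 0.1, 0.1, 0.1])

```text
time: 30.52
position: [362.6, 275.0, 168.2]
tcp_rot: [3.085, -0.589, -0.001]
ft_force: [-0.5, -0.4, -4.0]
finger_gap: 29.5
grip_force: 30.0
```

```bash
python3 - <<'E'
from base import *
im,K=cam("wrist");o=bot.get_obs();p=o["position"];M=R.from_rotvec(o["tcp_rot"]);print(p.round(1),o["finger_gap"],o["ft_force"].round(1))
hsv=cv2.cvtColor(im,cv2.COLOR_RGB2HSV);m=cv2.inRange(hsv,(8,90,40),(30,255,255))
Kt=(*K[:3],np.array(bot.camera("wrist")["T_tool_cam"]))
t=3.5
for X in [(32,0,t),(32,0,t-31.7),(-32,0,t-7)]: print(X,proj(Kt,X).round(1))
print(hsv[190:300:1,316].tolist()[:60])
E
```

```text
[362.3 274.9 167.6] 29.569361289448427 [-0.1 -0.4 -3.7]
(32, 0, 3.5) [314.7 203.9]
(32, 0, -28.2) [314.4 221.6]
(-32, 0, -3.5) [314.9 300. ]
[[108, 8, 155], [120, 5, 159], [108, 8, 160], [100, 9, 162], [105, 9, 163], [102, 8, 159], [110, 5, 155], [99, 12, 152], [102, 9, 147], [102, 9, 141], [90, 9, 138], [110, 11, 144], [20, 38, 146], [19, 172, 159], [20, 165, 158], [19, 162, 159], [19, 163, 160], [19, 163, 164], [22, 109, 42], [105, 85, 12], [105, 32, 16], [120, 17, 15], [0, 16, 16], [20, 146, 91], [19, 164, 163], [20, 163, 158], [19, 164, 157], [20, 160, 159], [20, 165, 155], [19, 160, 163], [20, 166, 191], [19, 165, 203], [20, 164, 200], [19, 163, 200], [20, 164, 199], [20, 162, 198], [20, 164, 198], [20, 162, 197], [19, 164, 197], [19, 164, 197], [20, 163, 197], [20, 162, 197], [19, 163, 199], [20, 162, 198], [19, 164, 199], [20, 164, 200], [20, 163, 200], [20, 163, 200], [20, 164, 200], [20, 164, 200], [20, 164, 200], [20, 165, 199], [20, 164, 198], [19, 164, 197], [19, 164, 197], [19, 166, 197], [20, 163, 197], [20, 164, 196], [19, 164, 197], [20, 163, 195]]
```

Wedge held, thick end forward ~1 mm beyond centre. Plan traverse and tilted approach.

```bash
python3 - <<'E'
from base import *
w=np.array([0,1.2,0]);t100=bar_to_world((-34,0,134))+w;print(t100.round(1),bar_to_world((-34,0,34)).round(1))
mid=np.array([500,0,200.])
cur=(bot.get_obs()["position"],R.from_rotvec(bot.get_obs()["tcp_rot"]))
go(mid,M0);go(t100,Mt,(mid,M0))
E
```

```text
[ 573.1 -208.3  148. ] [ 537.2 -212.4   54.7]
LIN [229.2 204.9 -32.6] ROT [  0.09   0.12 -26.21]
LIN [ 56.1 213.5  52. ] ROT [ -0.   -21.08   0.  ]
```

Request:
drive_tool(linear=[[30, 30, -20], [229, 205, -32], [229, 205, -32], [229, 205, -32], [229, 205, -32], [229, 205, -32], [229, 205, -32], [229, 205, -32]], delta_rot=[[0, 0, -4], [0, 0, -26.2], [0, 0, -26.2], [0, 0, -26.2], [0, 0, -26.2], [0, 0, -26.2], [0, 0, -26.2], [0, 0, -26.2]], hand=[0.1, 0.1, 0.1, 0.1, 0.1, 0.1, 0.1, 0.1])

```text
time: 31.62
position: [499.6, 0.7, 199.4]
tcp_rot: [-3.138, -0.125, 0.004]
ft_force: [-0.4, 0.6, -3.4]
finger_gap: 29.6
grip_force: 30.0
```

Request:
drive_tool(linear=[[14, 50, 10], [28, 105, 25], [42, 155, 40], [56, 195, 50], [56, 213.5, 52], [56, 213.5, 52], [56, 213.5, 52], [56, 213.5, 52]], delta_rot=[[0, -5, 0], [0, -12, 0], [0, -18, 0], [0, -21.1, 0], [0, -21.1, 0], [0, -21.1, 0], [0, -21.1, 0], [0, -21.1, 0]], hand=[0.1, 0.1, 0.1, 0.1, 0.1, 0.1, 0.1, 0.1])

```text
time: 32.62
position: [573.3, -206.7, 149.3]
tcp_rot: [3.072, 0.125, -0.571]
ft_force: [0.0, -0.7, -2.7]
finger_gap: 29.7
grip_force: 30.0
```

```bash
python3 - <<'E'
from base import *
im,K=cam("wrist");o=bot.get_obs();print(o["position"].round(1),o["finger_gap"],o["ft_force"].round(1),o["dq"].round(3))
w=np.array([0,1.2,0]);
go(bar_to_world((-34,0,38))+w,Mt)
g=cv2.cvtColor(im,cv2.COLOR_RGB2GRAY).astype(int)
for c in (300,316): print(c,[(60+i,int(v)) for i,v in enumerate(np.diff(g[60:225,c])) if abs(v)>14])
for X in [(-72,0,30),(-72,0,44),(-77,0,44)]: print(X,proj(K,bar_to_world(X)+w).round(1))
E
```

```text
[ 573.4 -207.   149.2] 29.50145794943438 [-0.7 -1.  -4. ] [-0.005  0.005 -0.005 -0.003  0.001 -0.002]
LIN [ 0.   1.3 97.3] ROT [ 0.02 -0.02  0.04]
300 [(80, -37), (81, -31), (118, 20), (119, 71), (139, -24), (140, -29), (144, 19), (153, 21), (157, 38), (158, 22), (162, 99), (168, 15), (202, -140), (218, 28), (219, 78)]
316 [(81, -15), (82, -49), (120, 89), (139, -50), (144, 17), (151, -23), (157, 44), (158, 18), (162, 99), (167, -21), (202, -138), (207, -88), (208, -26), (212, 69), (213, 42), (218, 29), (219, 81)]
(-72, 0, 30) [316.6 165.8]
(-72, 0, 44) [316.6 168.4]
(-77, 0, 44) [316.6 162.8]
```

Stop plate seen at rows 162–168 as predicted. Descend along the bar normal.

Request:
drive_tool(linear=[[0, 1.3, 30], [0, 1.3, 60], [0, 1.3, 82], [0, 1.3, 93], [0, 1.3, 97], [0, 1.3, 97], [0, 1.3, 97]], delta_rot=[[0, 0, 0], [0, 0, 0], [0, 0, 0], [0, 0, 0], [0, 0, 0], [0, 0, 0], [0, 0, 0]], hand=[0.1, 0.1, 0.1, 0.1, 0.1, 0.1, 0.1])

```text
time: 33.55
position: [539.4, -212.1, 58.7]
tcp_rot: [3.071, 0.123, -0.57]
ft_force: [0.1, 0.2, -3.2]
finger_gap: 29.4
grip_force: 30.0
```

```bash
python3 - <<'E'
from base import *
o=bot.get_obs();print(o["position"].round(1),o["ft_force"].round(1))
go(bar_to_world((-34,0,34))+[0,1.2,0],Mt)
E
```

```text
[ 539.4 -212.1   58.7] [ 0.1  0.2 -3.2]
LIN [-0.5 -1.1  4.5] ROT [ 0.03 -0.05 -0.01]
```

Request:
drive_tool(linear=[[-0.5, -0.8, 1.5], [-0.5, -0.8, 3], [-0.5, -0.8, 3.6], [-0.5, -0.8, 3.6]], delta_rot=[[0, 0, 0], [0, 0, 0], [0, 0, 0], [0, 0, 0]], hand=[0.1, 0.1, 0.1, 0.1])

```text
time: 34.05
position: [536.9, -211.3, 54.9]
tcp_rot: [3.072, 0.123, -0.572]
ft_force: [-0.2, -0.3, -2.9]
finger_gap: 29.8
grip_force: 30.0
```

Request:
drive_tool(linear=[[0, 0, 0.4], [0, 0, 0.8], [0, 0, 0.8]], delta_rot=[[0, 0, 0], [0, 0, 0], [0, 0, 0]], hand=[0.1, 0.1, 0.1])

```text
time: 34.42
position: [537.2, -211.5, 54.6]
tcp_rot: [3.072, 0.123, -0.57]
ft_force: [2.4, 0.6, 5.3]
finger_gap: 30.1
grip_force: 30.0
```

Contact. Release, then withdraw.

Request:
drive_tool(linear=[[0, 0, -0.4], [0, 0, -0.4], [0, 0, -0.4], [0, 0, -0.4], [0, 0, -0.4], [0, 0, -0.4]], delta_rot=[[0, 0, 0], [0, 0, 0], [0, 0, 0], [0, 0, 0], [0, 0, 0], [0, 0, 0]], hand=[0.36, 0.4, 0.44, 0.5, 0.5, 0.5])

```text
time: 35.17
position: [536.8, -211.3, 54.5]
tcp_rot: [3.072, 0.123, -0.572]
ft_force: [0.0, -0.5, -0.1]
finger_gap: 45.5
grip_force: 0.0
```

Request:
drive_tool(linear=[[0, 0, -20], [0, 0, -60], [0, 0, -110], [0, 0, -130], [0, 0, -130], [0, 0, -130], [0, 0, -130]], delta_rot=[[0, 0, 0], [0, 0, 0], [0, 0, 0], [0, 0, 0], [0, 0, 0], [0, 0, 0], [0, 0, 0]], hand=[0.5, 0.5, 0.5, 0.5, 0.5, 0.5, 0.5])

```text
time: 36.05
position: [582.6, -207.5, 174.7]
tcp_rot: [3.072, 0.123, -0.575]
ft_force: [-0.8, -0.0, 0.0]
finger_gap: 45.9
grip_force: 0.0
```

```bash
python3 - <<'E'
from base import *
im,K=cam("wrist");o=bot.get_obs();print(o["position"].round(1),o["ft_force"].round(1))
hsv=cv2.cvtColor(im,cv2.COLOR_RGB2HSV);w=np.array([0,1.2,0])
c=316
print([(100+i,*map(int,hsv[100+i,c])) for i in range(0,150,2)])
m=cv2.inRange(hsv,(8,90,40),(30,255,255));s=m[150:230,280:350];ys,xs=np.nonzero(s);print("brass rows",ys.min()+150,ys.max()+150,"cols",xs.min()+280,xs.max()+280)
g=cv2.cvtColor(im,cv2.COLOR_RGB2GRAY).astype(int);print([(90+i,int(v)) for i,v in enumerate(np.diff(g[90:270,302])) if abs(v)>14])
for X in [(-77,0,44),(-72,0,44),(-72,0,61.7),(-8,0,37),(-8,0,30),(72,0,30),(-72,15,61.7),(-72,-15,61.7)]: print(X,proj(K,bar_to_world(X)+w).round(1))
E
```

```text
[ 582.7 -207.5  174.9] [-0.4  0.2 -0.6]
[(100, 150, 11, 45), (102, 135, 11, 45), (104, 120, 6, 45), (106, 120, 6, 45), (108, 130, 16, 47), (110, 114, 27, 47), (112, 120, 11, 47), (114, 105, 11, 45), (116, 113, 21, 49), (118, 135, 23, 44), (120, 105, 8, 132), (122, 98, 8, 122), (124, 60, 2, 135), (126, 75, 4, 125), (128, 15, 4, 129), (130, 0, 2, 141), (132, 30, 4, 139), (134, 15, 8, 136), (136, 30, 4, 132), (138, 108, 16, 81), (140, 100, 17, 88), (142, 111, 16, 109), (144, 107, 18, 99), (146, 107, 18, 99), (148, 107, 18, 99), (150, 101, 20, 101), (152, 100, 23, 102), (154, 84, 16, 159), (156, 83, 15, 154), (158, 81, 7, 248), (160, 90, 6, 243), (162, 110, 38, 40), (164, 19, 160, 158), (166, 30, 121, 255), (168, 28, 132, 255), (170, 28, 133, 255), (172, 28, 131, 255), (174, 28, 131, 255), (176, 28, 132, 255), (178, 28, 131, 255), (180, 28, 133, 255), (182, 28, 133, 255), (184, 28, 135, 255), (186, 28, 131, 255), (188, 28, 129, 255), (190, 28, 133, 255), (192, 28, 133, 255), (194, 28, 133, 255), (196, 28, 133, 255), (198, 28, 132, 255), (200, 28, 130, 255), (202, 28, 127, 255), (204, 28,
[... 194 characters left out ...]
255), (224, 90, 2, 253), (226, 90, 2, 253), (228, 90, 2, 253), (230, 90, 2, 253), (232, 90, 2, 253), (234, 90, 2, 253), (236, 90, 2, 253), (238, 90, 1, 253), (240, 90, 2, 253), (242, 90, 2, 253), (244, 90, 2, 253), (246, 90, 1, 253), (248, 90, 1, 253)]
brass rows 163 220 cols 302 333
[(117, 27), (118, 71), (137, -48), (148, -16), (149, 20), (151, -33), (153, 24), (154, 47), (157, 84), (161, -81), (163, -18), (165, 98), (184, -19), (191, 17), (198, 28), (203, 31), (215, 24)]
(-77, 0, 44) [315.2 157.6]
(-72, 0, 44) [315.2 162.7]
(-72, 0, 61.7) [315.1 165.7]
(-8, 0, 37) [315.4 221.4]
(-8, 0, 30) [315.4 219.2]
(72, 0, 30) [315.5 283.5]
(-72, 15, 61.7) [331.3 165.7]
(-72, -15, 61.7) [298.9 165.7]
```

Wedge sits at the stop (thick edge row 165.5 vs 165.7, thin end row 221 vs 221.4 predicted). Quick yaw check before handing in.

```bash
python3 - <<'E'
from base import *
im,K=cam("wrist");w=np.array([0,1.2,0])
m=cv2.inRange(cv2.cvtColor(im,cv2.COLOR_RGB2HSV),(8,60,40),(35,255,255))
for x in (-68,-56,-44,-32,-20,-12):
    z=30+31.7-24.7*(x+72)/64;e=[proj(K,bar_to_world((x,y,z))+w).round(1) for y in(-15,15)];r=int(round(e[0][1]));s=np.nonzero(m[r,280:350])[0]+280
    print(r,e[0][0],e[1][0],s.min(),s.max()+1)
it,T=cam("top");c=blobs(it,[(412,228,440,250)])[0];print("thin",rect(T,c,8))
print(bot.get_obs()["ft_force"].round(1),bot.get_obs()["time"])
E
```

```text
170 299.1 331.1 302 334
181 299.6 330.7 302 333
192 300.0 330.4 302 333
202 300.5 330.0 303 332
212 300.9 329.7 303 332
218 301.2 329.4 304 332
thin (array([ 379.8, -244. ]), array([76. , 57.9]), 88.8)
[-0.3  0.2  0.7] 36.2
```

```bash
python3 -c "
from rig import bot
print(bot.close_job())"
```

```text
the job is handed in; nothing more can be done
None
```

The job is handed in after about 36 s of robot time, but the hand-in gave no verdict: my last measurements have both blocks on the pad, the bar at its set-up slope, and the wedge straight against the stop about 2 mm off centre. I viewed 15 pictures, one over the limit of 14, and the thin block was never touched but was not measured again at the end.

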